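Clip the spindle and hold the spray shield over its band

ROBOT

A 7-joint arm with a two-finger parallel gripper is mounted at the origin on the work surface. World frame = base frame: x ahead of the robot, y to its left, z up, the work surface at z = 0. Lengths are in m, angles in rad, forces in N, time in s.
With the tool pointing down it reaches from about 0.35 to 0.9 m from the base axis. Payload 8.1 kg.
Tool frame: the origin (TCP) lies at the centre of the arm's flange, where the gripper is bolted on; the fingertips stand 178 mm ahead of it and the grasp point (between the pads) lies 159 mm ahead of it; y points along the fingers, x is the direction in which the jaws open and shut, and the axes are right-handed (so a half turn about y gives the same grasp; the last joint's range is limited). The gripper opens to 92 mm and grips with 3 to 60 N. Pads are 19 mm wide; open, the fingers measure 130 mm over their backs; the gripper's body (75 mm by 190 mm) begins 47 mm behind the grasp point.
Start: joints at [-1.301, 0.434, 0.025, 1.573, -0.012, 1.134, -0.075], TCP at [0.228, 0.582, 0.405] pointing down, gripper open.
Joint ranges: [-2.62, 2.62], [-0.44, 2.09], [-1.27, 1.32], [0.08, 2.57], [-1.32, 4.46], [0.12, 2], [-2.74, 2.74]. Speed limits (rad/s): [2.22, 2.22, 3.01, 3.01, 3.14, 3.14, 3.14].

INTERFACE

Orientations are given as a unit quaternion [x, y, z, w].
In Python, from plant import manip gives the robot as it stands.
- The arm moves only by the tool arm_command, never from a script. Its argument "motion" is a list of rows, each an object of numbers: "dx", "dy", "dz": the shift along the tool's x, y, z as a fraction of full scale; "twist": the turn about the tool's y as a fraction of full scale. A call has 1 to 20 rows; each row shifts and turns the commanded pose from where the row before left it, along the tool's axes as they then stand; what a row does not reach is not made up. Full scale, the value 1, is 0.02 m for a shift and 180 degrees for a turn. A row lasts 1/12 s, in which the tool goes at most 41.7 mm and 7.16 degrees, less where a joint would pass 70% of its speed; a pose out of reach is approached as far as the arm can. A call with a number of a shift or a turn outside -1 to 1 is refused whole. A call with a gripper value outside its range is refused whole. "jaw" is the closure, from -1 (fully open) to 1 (shut), set as the call begins (left out, the last holds). The fingers move at their own pace and stop on an object; the grip force is fixed at half the most. Time passes only in rows, so rows that do not move let the fingers close. It gives the time, the measured TCP pose, the force and the opening at its end, in the units of the state.
- manip.observe(): the state, without advancing time (a new reading comes with each control period).
- manip.grab_frame(name): name is "scene" or "top" or "wrist"; returns a dict with "color" (420x560x3 uint8, blue, green, red), "range_z" (420x560 float32, m along the optical axis (not along the pixel's ray), 0 where there is no reading), "fx", "fy", "cx", "cy" (pixels), "k1" (the pictures are not rectified: a ray, as slopes to the right and down, at radius r is drawn at 1 + k1 r^2 times it, then the intrinsics apply), "extrinsics" (4x4, takes a point from world to camera coordinates); the wrist camera has in their place "hand_eye" (4x4, takes a point from camera to tool coordinates, whose origin is the TCP and whose axes are the tool frame's). Camera axes: x right, y up, looking along -z (the intrinsics and any distortion apply to the point x, -y, -z); pixel columns grow to the right and rows downward; lengths in m; the calibration is good to about 2 mm. A picture is of the moment at which its call begins: read the wrist's pose just before it.
- manip.sign_off(): hands the job in, once; it reports no verdict.
The state is a dict: "time": time; "joints": joint angles; "joint_vel": joint speeds; "joint_efforts": joint torques, N m; "position": TCP position; "tool_rot": TCP orientation; "wrist_force": force on the tool from outside, world axes, zero at the start; "moment": the same for the moment, N m; "finger_gap": finger opening in m.
Only numpy, scipy, OpenCV 4.12 (cv2) and the standard library are available. Lean on these libraries where they do the work, as an engineer would, in place of code of your own. Each camera call takes 0.05 s, during which the arm holds its last target.

TASK

Get the white spindle with the orange band ready for spraying: press it down into the spring-clip holder until it sits fully home under the closed jaw, and let go of it. Then take the blue spray shield by its wooden grip, lift it over the paint bottles and finish while still holding it: level, still and square to the spindle, its window centred over the orange band about 10 mm above the wood, touching nothing but your fingers. Never let the shield touch the spindle, and leave everything else where it stands.

Things in the scene. Friction and masses are not known exactly. Their poses are not given: they have to be found in the camera images.
- spindle: Loose white spindle, a 20 mm round bar 260 mm long, 60 g: an orange band 30 mm wide round its middle, a 25 mm bead near each end (108 to 121 mm from the middle). Origin: on its axis at the middle of the band; x runs along it, roll arbitrary. It starts level in one of the rack's two slots, axis 40 mm above the table. Grip it across its middle from above.
- holder: Spring-clip holder, fixed: plywood board 230 x 100 x 12 mm, origin at its underside's centre on the table, z up. Two aluminium saddles 10 mm thick at x = -85 and +85 mm, floor 48 mm above the table; on their +y side fixed prongs, face at y = +10.5 mm, flared lips up to 86 mm high; on the -y side the jaw. Between them (|x| below 65 mm) fingers have room down to 33 mm above the table.
- jaw (a joint): Sprung jaw: two steel hooks with red noses at x = -72 and +72 mm on one hinge pin along the holder's x, 28 mm above the table. Rad: 0 closed (rest), growing as the noses swing out to -y, stop 0.6. Closed, 16 mm is left between noses and prongs; flared lips lead in. Pressing the spindle straight down with about 5 to 12 N opens it some 0.08 to 0.13 rad, then it springs shut over the spindle.
- jaw_nose (a point): Point midway between the two red jaw noses, in the middle of their 6 mm round bars; 68 mm above the table and at y = -8.5 mm in the holder's frame when the jaw is closed. The lips above reach 86 mm.
- shield: Loose blue spray shield, 70 g, flat on the table: a sheet 4 mm thick, 76 mm along x, y from -34 to +75 mm, with a window 36 mm (x) by 26 mm (y). Origin: window centre on the sheet's underside, z up. Wooden grip on top: 50 mm along x, 18 mm wide in y, centred at y = +53 mm, top 38 mm above the underside; grip it from above. Its x goes along the spindle, grip on either side.
- rack: Fixed wooden drying rack: two notched bars 14 mm thick at x = -62 and +62 mm, 150 mm long in y, 39 mm high, with slots 22 mm wide and 9 mm deep at y = -40 and +40 mm. Spindles lie in the slots along the rack's x. Origin: centre of its underside, on the table.
- spindle_green: Bystander: a finished green spindle with a yellow band, of the same shape and size as the white one, in the rack's other slot. Origin at its middle on its axis, x along it. Leave it there.
- bottle1: Bystander: standing red paint bottle with a black cap, 36 mm diameter, 110 mm high, loose, one of three in a row between shield and holder. Origin: centre of its underside.
- bottle2: Bystander: standing yellow paint bottle with a white cap, 36 mm diameter, 110 mm high, loose. Origin: centre of its underside.
- bottle3: Bystander: standing green paint bottle with a black cap, 36 mm diameter, 110 mm high, loose. Origin: centre of its underside.
- cup: Bystander: white mixing cup, 60 mm diameter, 55 mm high, loose, beyond the holder. Origin: centre of its underside.
- tube: Bystander: metal paint tube lying flat, about 110 x 30 x 17 mm, loose, between robot and holder. Origin: near its middle, on its underside.
- seat (a point): Where the middle of the seated spindle goes: the spindle lies along the holder's x (either end first), axis 58 mm and top 68 mm above the table, held between saddle floor, prongs and jaw. It can shift 18 mm either way along x before a bead meets a saddle. Axes as the holder's; 58 mm above the holder's origin.
Things that resemble listed ones, but are neither listed nor needed, are in the scene too. Of the things shaped like the shield, the blue one is meant.

How it is judged:
By the outcome, as a careful person would: the job done as asked, in the order asked, and still so for the second after the job is handed in, while the arm keeps its last pose, push and grip.
It also fails if it takes over 64 s, if anything falls off the work surface, if the arm or the gripper's body presses on something with over 40 N, if the wrist force passes 120 N, or if a joint passes its speed limit or range.

## Working session

There is one attempt and no reset: what is moved stays moved. The work goes in short steps, Python scripts to look and compute and a tool call to move; the robot and the scene stay as the last step left them, time stands still between calls to the robot, and variables do not carry over. Pictures are saved under pics/ and viewed, and the job is handed in when it is done.

Besides the shell and the picture viewer there is one more tool, called after "Emit:" as a command line: name --argument value ..., lists and objects as JSON in quotes. arm_command: Moves the arm, as the interface text tells. Shift numbers are shares of 0.02 m and turn numbers shares of 180 degrees, none past 1 either way. Its arguments: {"type":"object","properties":{"motion":{"type":"array"},"jaw":{"type":"number"}},"required":["motion"]}

```bash
mkdir -p pics; ls; cat > h.py <<'E'
import numpy as np, cv2
from plant import manip
from scipy.spatial.transform import Rotation as R
def cam(name):
    s=manip.observe(); f=manip.grab_frame(name); 
    if name=='wrist':
        T=np.eye(4);T[:3,:3]=R.from_quat(s['tool_rot']).as_matrix();T[:3,3]=s['position']
        f['c2w']=T@np.array(f['hand_eye'])
    else: f['c2w']=np.linalg.inv(np.array(f['extrinsics']))
    return f
def pts(f):
    z=f['range_z'];h,w=z.shape
    v,u=np.mgrid[:h,:w].astype(float)
    K=np.array([[f['fx'],0,f['cx']],[0,f['fy'],f['cy']],[0,0,1]])
    xd=(u-f['cx'])/f['fx'];yd=(v-f['cy'])/f['fy']
    x,y=xd.copy(),yd.copy()
    for _ in range(15):
        k=1+f['k1']*(x*x+y*y);x=xd/k;y=yd/k
    P=np.stack([x*z,-y*z,-z],-1)
    W=P@f['c2w'][:3,:3].T+f['c2w'][:3,3]
    W[z<=0]=np.nan
    return W
E
python3 - <<'E'
from h import *
s=manip.observe();print({k:np.round(v,3) for k,v in s.items()})
for n in ['scene','top','wrist']:
    f=cam(n);cv2.imwrite(f'pics/{n}0.png',f['color']);print(n,f['c2w'].round(3),f['fx'],f['k1'])
    np.savez(f'{n}0.npz',W=pts(f),c=f['color'])
E
```

```text
pics
{'time': np.float64(0.0), 'joints': array([-1.301,  0.435,  0.025,  1.574, -0.012,  1.134, -0.075]), 'joint_vel': array([ 0.001, -0.   ,  0.002,  0.   , -0.001,  0.001, -0.001]), 'joint_efforts': array([-1.0000e-03, -6.6786e+01,  9.8500e-01, -3.1446e+01, -6.1000e-02,
        4.3000e-02,  0.0000e+00]), 'position': array([0.228, 0.582, 0.404]), 'tool_rot': array([ 0.584,  0.398, -0.399, -0.584]), 'wrist_force': array([-0.256,  0.336, -0.044]), 'moment': array([-0.018,  0.002, -0.036]), 'finger_gap': np.float64(0.092)}
scene [[ 0.686 -0.506  0.523  1.218]
 [ 0.728  0.485 -0.484 -0.71 ]
 [-0.009  0.713  0.701  1.005]
 [ 0.     0.     0.     1.   ]] 441.23596451498736 -0.07414922330624689
top [[ 0.029  0.988 -0.15   0.309]
 [-1.     0.03   0.005 -0.078]
 [ 0.009  0.15   0.989  1.423]
 [ 0.     0.     0.     1.   ]] 517.1530236111037 -0.19420377476324646
wrist [[ 0.364 -0.895 -0.258  0.158]
 [ 0.931  0.349  0.101  0.609]
 [-0.001 -0.277  0.961  0.384]
 [ 0.     0.     0.     1.   ]] 296.7782569454734 9.149340610487907e-05
```

View pics/scene0.png

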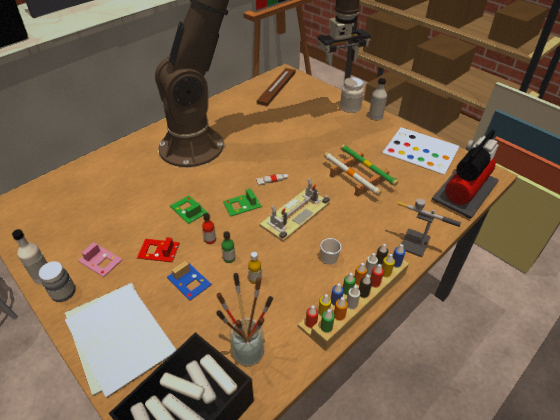

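View pics/top0.png

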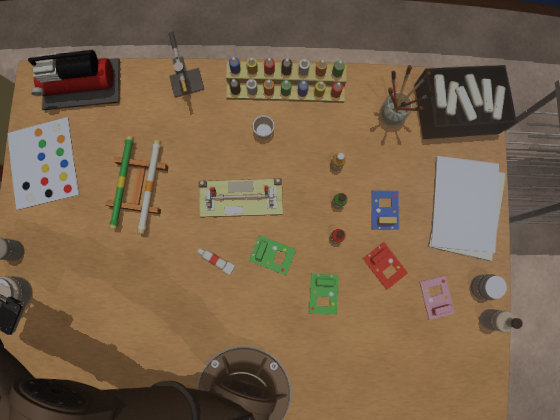

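View pics/wrist0.png

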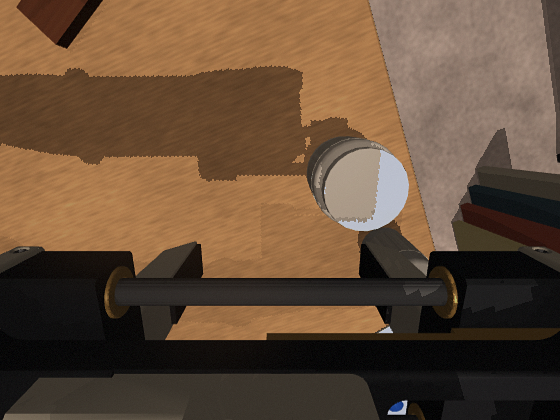

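```bash
python3 - <<'E'
from h import *
d=np.load('top0.npz');W=d['W'];c=d['c']
def sv(n,x0,y0,x1,y1,k): cv2.imwrite(f'pics/{n}.png',cv2.resize(c[y0:y1,x0:x1],None,fx=k,fy=k,interpolation=cv2.INTER_CUBIC))
sv('hold',185,160,300,235,6); sv('shi',320,140,420,240,6); sv('rack',95,125,175,245,5)
for p in [(150,187),(155,150),(143,225),(121,182),(262,127),(338,236),(340,200),(338,160),(215,261),(230,188),(245,210),(385,205)]:
    print(p,W[p[1],p[0]].round(4))
# white spindle: points with height>0.035 in roi
E
```

```text
(150, 187) [0.5465 0.2696 0.0486]
(155, 150) [0.6508 0.2633 0.0476]
(143, 225) [0.4421 0.2828 0.046 ]
(121, 182) [0.5581 0.3523 0.0492]
(262, 127) [ 0.7359 -0.029   0.0074]
(338, 236) [ 0.4235 -0.2365  0.1078]
(340, 200) [ 0.5202 -0.2431  0.086 ]
(338, 160) [ 0.626  -0.2359  0.0932]
(215, 261) [0.3532 0.085  0.0217]
(230, 188) [0.556  0.0533 0.0144]
(245, 210) [0.496  0.0094 0.0129]
(385, 205) [ 0.523  -0.3807  0.0031]
```

```bash
python3 - <<'E'
from h import *
d=np.load('scene0.npz');c=d['c']
def sv(n,x0,y0,x1,y1,k): cv2.imwrite(f'pics/{n}.png',cv2.resize(c[y0:y1,x0:x1],None,fx=k,fy=k,interpolation=cv2.INTER_CUBIC))
sv('hold_s',250,160,340,250,6)
E
```

```text
(no output)
```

View pics/hold.png

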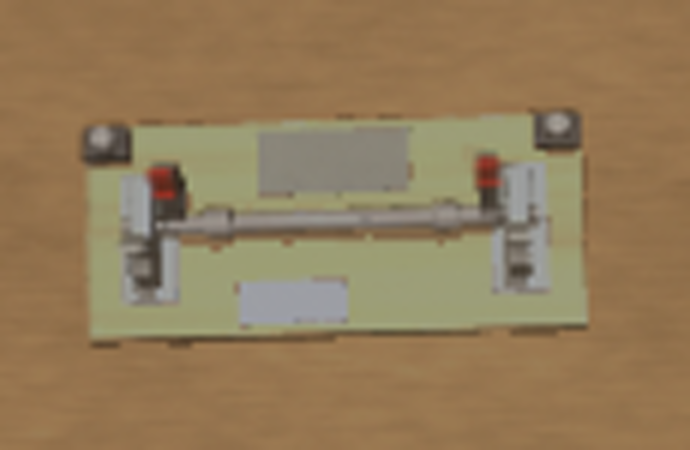

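View pics/shi.png

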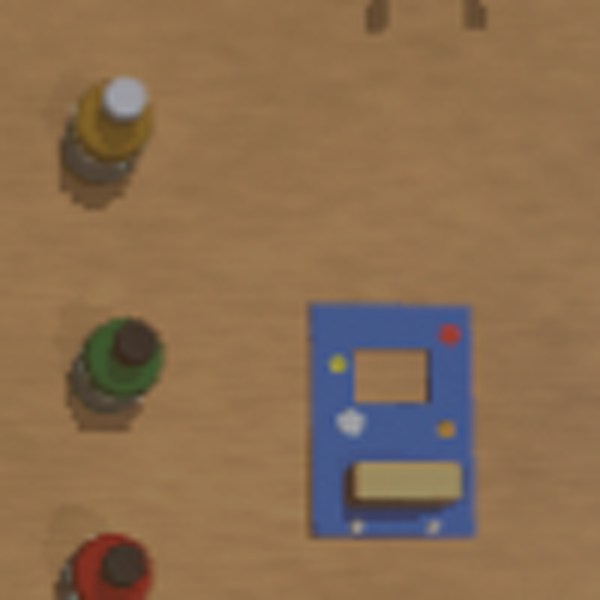

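View pics/rack.png

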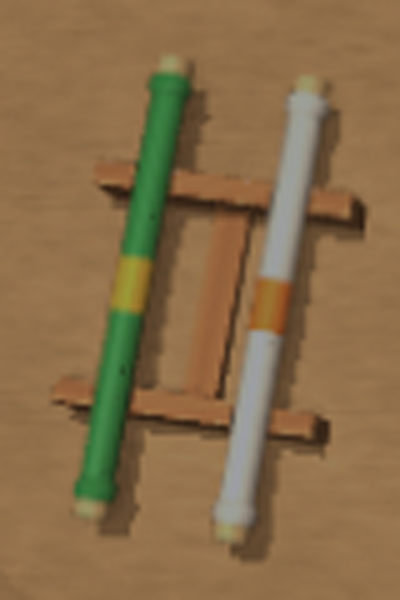

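View pics/hold_s.png

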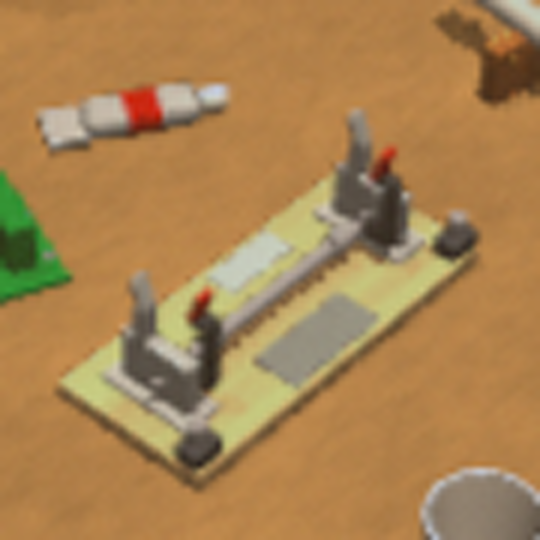

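```bash
python3 - <<'E'
from h import *
s=manip.observe();print(R.from_quat(s['tool_rot']).as_matrix().round(4))
def rect(P,n):
    (cx,cy),(a,b),th=cv2.minAreaRect((P[:,:2]*1000).astype(np.float32)); print(n,'rect',np.round([cx,cy,a,b,th],1),len(P))
def line(P,n):
    m=P.mean(0);u,sv,vt=np.linalg.svd(P-m,full_matrices=False);d=vt[0];print(n,'mean',m.round(4),'dir',d.round(4),'ang',np.degrees(np.arctan2(d[1],d[0])).round(2))
for cn in ['top','scene']:
    d=np.load(cn+'0.npz');W=d['W'];c=d['c'].astype(int);x,y,z=W[...,0],W[...,1],W[...,2]
    hsv=cv2.cvtColor(d['c'],cv2.COLOR_BGR2HSV).astype(int);H,S,V=hsv[...,0],hsv[...,1],hsv[...,2]
    roi=lambda a,b,e,f:(x>a)&(x<b)&(y>e)&(y<f)
    t=roi(.4,.7,-.2,.2)&(abs(z)<.01);print(cn,'table z',np.median(z[t]),z[t].std())
    m=roi(.4,.7,.2,.33)&(z>.030)&(S<70); line(W[m],'white spindle')
    m=roi(.4,.7,.2,.4)&(z>.030)&(H>7)&(H<22)&(S>150)&(V>100)&(z>.04); print('band',W[m].mean(0).round(4),m.sum(), W[m].min(0).round(3),W[m].max(0).round(3))
    m=roi(.40,.65,-.11,.15)&(z>.009)&(z<.016); rect(W[m],'board'); print('board z',np.median(W[m][:,2]))
    m=roi(.40,.65,-.11,.15)&(z>.055);print('high pts')
    red=roi(.40,.65,-.11,.15)&(z>.03)&((H<6)|(H>174))&(S>150)
    for sgn in (-1,1):
        q=red&((y-.03)*sgn>0); print(' red',sgn,W[q].mean(0).round(4) if q.any() else None,q.sum())
    m=roi(.4,.7,-.5,-.3)&(H>105)&(H<125)&(S>110)&(z<.012); rect(W[m],'blue'); print('z',np.median(W[m][:,2]))
    m=roi(.4,.6,-.46,-.3)&(z>.025); 
    if m.any(): rect(W[m],'grip');print(W[m].mean(0).round(4),W[m][:,2].max())
    m=roi(.48,.62,.285,.345)&(z<.04)&(z>.006)&(y>.29);print('stretch z',np.percentile(z[m],[10,50,90]))
E
```

```text
[[ 3.643e-01 -3.000e-04 -9.313e-01]
 [ 9.313e-01 -1.200e-03  3.643e-01]
 [-1.200e-03 -1.000e+00 -1.000e-04]]
top table z 0.0008886796090890048 0.0033129081408137906
white spindle mean [0.5472 0.2742 0.0483] dir [-0.9943  0.1065  0.0063] ang 173.88
band [0.5566 0.3023 0.0455] 134 [0.487 0.237 0.04 ] [0.627 0.388 0.057]
board rect [521.1  18.  245.4 232.3  88. ] 1809
board z 0.012573811035799132
high pts
 red -1 [ 0.5474 -0.0476  0.0813] 8
 red 1 [0.5373 0.0958 0.0804] 11
blue rect [ 510.7 -380.2  105.9   74.1    1.4] 525
z 0.00521226412316822
grip rect [ 476.7 -381.1   17.4   52.1    1.5] 132
[ 0.4765 -0.3792  0.0386] 0.046014109461606
stretch z [0.00766866 0.01235802 0.0380023 ]
scene table z 0.0017033688947182268 0.002273921299040021
white spindle mean [0.5597 0.2721 0.0488] dir [ 0.994  -0.109  -0.0018] ang -6.26
band [0.5606 0.3048 0.0443] 159 [0.483 0.237 0.04 ] [0.68  0.397 0.056]
board rect [490.6  17.5 188.8 241.    3.5] 943
board z 0.013361890318303704
high pts
 red -1 [ 0.5551 -0.0462  0.0894] 1
 red 1 [0.5408 0.0996 0.0768] 3
blue rect [ 513.5 -377.5  109.8   77.4    1.5] 537
z 0.00484258662397119
grip rect [ 446.3 -381.4   91.1   49.5    3. ] 153
[ 0.4766 -0.3791  0.0358] 0.043560483189541976
stretch z [0.00940618 0.01865998 0.03943887]
```

```bash
cat >> h.py <<'E'
def plan(x,y,z,ang):
    "target TCP xyz, tool-x world angle deg; twist first then shift; prints unit totals"
    s=manip.observe();M=R.from_quat(s['tool_rot']).as_matrix();p=np.array(s['position'])
    a0=np.degrees(np.arctan2(M[1,0],M[0,0]));t=-((ang-a0+90)%180-90)
    a=np.radians(a0-t);X=np.array([np.cos(a),np.sin(a),0]);Y=np.array([0,0,-1]);Z=np.cross(X,Y)
    d=np.array([x,y,z])-p
    print('t',s['time'],'pos',p.round(4),'ang',a0.round(2),'gap',s['finger_gap'],'F',np.round(s['wrist_force'],2))
    print('twist units',round(t/180,4),'dx,dy,dz units',(np.array([d@X,d@Y,d@Z])/.02).round(3))
E
python3 -c "
from h import *
plan(.546,.27,.36,83.9)"
```

```text
t 0.15 pos [0.2276 0.5819 0.4041] ang 68.64 gap 0.09210345039815396 F [-0.25  0.18  0.29]
twist units -0.0848 dx,dy,dz units [-13.815   2.206 -17.487]
```

Emit:
arm_command --motion '[{"twist": -0.0283},{"twist": -0.0283},{"twist": -0.0282},{"dx": -0.81,"dy": 0.13,"dz": -1},{"dx": -0.81,"dy": 0.13,"dz": -1},{"dx": -0.81,"dy": 0.13,"dz": -1},{"dx": -0.81,"dy": 0.13,"dz": -1},{"dx": -0.81,"dy": 0.13,"dz": -1},{"dx": -0.81,"dy": 0.13,"dz": -1},{"dx": -0.81,"dy": 0.13,"dz": -1},{"dx": -0.81,"dy": 0.13,"dz": -1},{"dx": -0.81,"dy": 0.13,"dz": -1},{"dx": -0.81,"dy": 0.13,"dz": -1},{"dx": -0.81,"dy": 0.13,"dz": -1},{"dx": -0.81,"dy": 0.13,"dz": -1},{"dx": -0.81,"dy": 0.13,"dz": -1},{"dx": -0.81,"dy": 0.13,"dz": -1},{"dx": -0.81,"dy": 0.13,"dz": -1},{"dx": -0.81,"dy": 0.13,"dz": -1},{"dx": -0.81,"dy": 0.13,"dz": -1}]' --jaw 0.1

```text
validation failed for argument at $.mo...
```

Emit:
arm_command --motion '[{"dz": -0.49},{}]'

```text
validation failed for argument at $.mo...
```

```bash
python3 - <<'E'
from h import *
plan(.546,.27,.36,83.9)
f=cam('wrist');cv2.imwrite('pics/wrist1.png',f['color']);np.savez('wrist1.npz',W=pts(f),c=f['color']);print(f['c2w'].round(3))
print(np.array(f['hand_eye']).round(4))
E
```

```text
t 0.15 pos [0.2276 0.5819 0.4041] ang 68.64 gap 0.09210345039815396 F [-0.25  0.18  0.29]
twist units -0.0848 dx,dy,dz units [-13.815   2.206 -17.487]
[[ 0.364 -0.895 -0.258  0.158]
 [ 0.931  0.349  0.101  0.609]
 [-0.    -0.277  0.961  0.384]
 [ 0.     0.     0.     1.   ]]
[[ 1.000e+00 -3.000e-04 -1.000e-03 -1.000e-04]
 [-9.000e-04  2.770e-01 -9.609e-01  2.040e-02]
 [ 5.000e-04  9.609e-01  2.770e-01  7.450e-02]
 [ 0.000e+00  0.000e+00  0.000e+00  1.000e+00]]
```

View pics/wrist1.png

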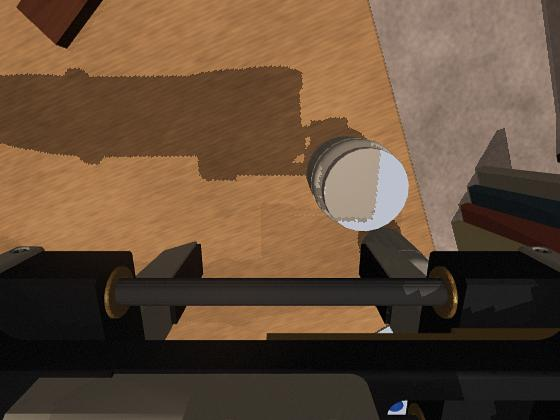

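Validation refused it; likely each row needs all four numbers.

Emit:
arm_command --motion '[{"dx": 0,"dy": 0,"dz": 0,"twist": -0.0283},{"dx": 0,"dy": 0,"dz": 0,"twist": -0.0283},{"dx": 0,"dy": 0,"dz": 0,"twist": -0.0282}]' --jaw 0.1

```text
time: 0.45
position: [0.2275, 0.582, 0.4045]
tool_rot: [0.525, 0.474, -0.474, -0.525]
wrist_force: [-1.1, 0.4, -0.5]
finger_gap: 0.076
```

Emit:
arm_command --motion '[{"dx": -0.81,"dy": 0.13,"dz": -1,"twist": 0},{"dx": -0.81,"dy": 0.13,"dz": -1,"twist": 0},{"dx": -0.81,"dy": 0.13,"dz": -1,"twist": 0},{"dx": -0.81,"dy": 0.13,"dz": -1,"twist": 0},{"dx": -0.81,"dy": 0.13,"dz": -1,"twist": 0},{"dx": -0.81,"dy": 0.13,"dz": -1,"twist": 0},{"dx": -0.81,"dy": 0.13,"dz": -1,"twist": 0},{"dx": -0.81,"dy": 0.13,"dz": -1,"twist": 0},{"dx": -0.81,"dy": 0.13,"dz": -1,"twist": 0},{"dx": -0.81,"dy": 0.13,"dz": -1,"twist": 0},{"dx": -0.81,"dy": 0.13,"dz": -1,"twist": 0},{"dx": -0.81,"dy": 0.13,"dz": -1,"twist": 0},{"dx": -0.81,"dy": 0.13,"dz": -1,"twist": 0},{"dx": -0.81,"dy": 0.13,"dz": -1,"twist": 0},{"dx": -0.81,"dy": 0.13,"dz": -1,"twist": 0},{"dx": -0.81,"dy": 0.13,"dz": -1,"twist": 0},{"dx": -0.81,"dy": 0.13,"dz": -1,"twist": 0},{"dx": 0,"dy": 0,"dz": -0.49,"twist": 0},{"dx": 0,"dy": 0,"dz": 0,"twist": 0}]'

```text
time: 2.03
position: [0.5483, 0.2692, 0.3603]
tool_rot: [0.527, 0.472, -0.472, -0.526]
wrist_force: [-0.5, -0.3, -0.2]
finger_gap: 0.0414
```

```bash
python3 - <<'E'
from h import *
plan(.546,.27,.36,83.9)
f=cam('wrist');cv2.imwrite('pics/wrist1.png',f['color']);np.savez('wrist1.npz',W=pts(f),c=f['color']);print(f['c2w'].round(3))
E
```

```text
t 2.0333 pos [0.5483 0.2692 0.3603] ang 83.66 gap 0.04144364687491423 F [-0.54 -0.26 -0.15]
twist units -0.0013 dx,dy,dz units [0.03  0.013 0.118]
[[ 0.11  -0.955 -0.276  0.474]
 [ 0.994  0.106  0.03   0.277]
 [ 0.    -0.278  0.961  0.34 ]
 [ 0.     0.     0.     1.   ]]
```

View pics/wrist1.png

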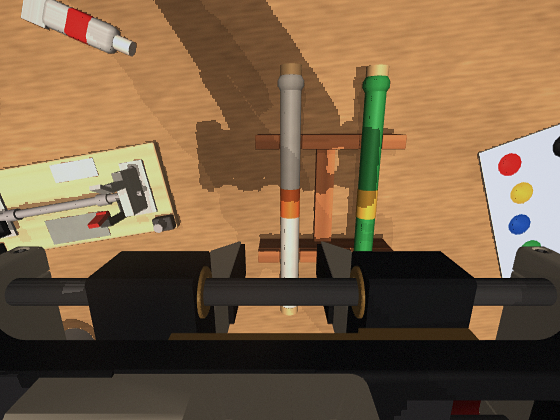

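```bash
python3 - <<'E'
from h import *
d=np.load('wrist1.npz');W=d['W'];x,y,z=W[...,0],W[...,1],W[...,2]
hsv=cv2.cvtColor(d['c'],cv2.COLOR_BGR2HSV).astype(int);H,S,V=hsv[...,0],hsv[...,1],hsv[...,2]
t=(abs(z)<.01);print('table',np.median(z[t]))
m=(abs(y-.27)<.03)&(x>.42)&(x<.68)&(z>.03)&(S<90)&(z<.06)
P=W[m];mm=P.mean(0);u,sv,vt=np.linalg.svd(P-mm,full_matrices=False);v=vt[0];print(mm.round(4),np.degrees(np.arctan2(v[1],v[0])),P[:,2].max())
# top-most ridge per x slices : edge midpoints
pts_=[]
for a in np.arange(.43,.54,.01):
    q=P[abs(P[:,0]-a)<.005]
    if len(q)>5: print(round(a,3),q[:,1].min().round(4),q[:,1].max().round(4),((q[:,1].min()+q[:,1].max())/2).round(4),np.percentile(q[:,2],95).round(4))
uu=d['c'][150:250,270:310]
b=np.zeros(x.shape,bool);b[180:225,278:303]=True
b&=(S>160)&(H>4)&(H<20)&(abs(y-.27)<.02);Q=W[b];print('band',Q.min(0).round(4),Q.max(0).round(4),b.sum())
m=(y>.295)&(y<.33)&(x>.5)&(x<.57)&(z>.004);print('stretcher',np.percentile(z[m],[50,90]),y[m].min())
E
```

```text
table -0.00022871433639737315
[0.5186 0.2814 0.0477] -6.07729631852778 0.0532013724025851
0.43 0.2792 0.2997 0.2894 0.0515
0.44 0.2786 0.3 0.2893 0.0523
0.45 0.2788 0.2996 0.2892 0.0502
0.46 0.2777 0.2976 0.2877 0.0501
0.47 0.2766 0.2967 0.2867 0.0501
0.48 0.2757 0.2959 0.2858 0.0503
0.49 0.2754 0.2951 0.2852 0.0502
0.5 0.2734 0.2929 0.2832 0.0501
0.51 0.2729 0.2919 0.2824 0.0499
0.52 0.2721 0.2911 0.2816 0.0499
0.53 0.2709 0.2902 0.2806 0.0503
0.54 0.2719 0.2894 0.2806 0.0498
band [0.5362 0.2664 0.0402] [0.5672 0.2891 0.0515] 561
stretcher [0.27214055 0.29032418] 0.29500422485910094
```

```bash
python3 -c "
from h import *
plan(.551,.278,.245,83.9)"
```

```text
t 2.0833 pos [0.5468 0.2708 0.3603] ang 83.8 gap 0.0415741933736331 F [-0.52  0.51 -0.81]
twist units -0.0006 dx,dy,dz units [ 0.383  5.764 -0.17 ]
```

```bash
python3 - <<'E'
from h import *
for i in range(3):
    s=manip.observe();f=cam('wrist');W=pts(f)
    x,y,z=W[...,0],W[...,1],W[...,2];S=cv2.cvtColor(f['color'],cv2.COLOR_BGR2HSV)[...,1]
    m=(abs(y-.28)<.03)&(x>.44)&(x<.53)&(z>.03)&(S<90)&(z<.06);P=W[m]
    print(s['position'].round(4),P.mean(0).round(4),R.from_quat(s['tool_rot']).as_matrix()[:2,0].round(4))
E
```

```text
[0.5468 0.2708 0.3603] [0.4825 0.2855 0.0475] [0.108  0.9941]
[0.5459 0.2718 0.3603] [0.4823 0.2855 0.0475] [0.1062 0.9943]
[0.5453 0.2723 0.3604] [0.4828 0.2854 0.0474] [0.1048 0.9945]
```

```bash
python3 -c "
from h import *
plan(.551,.278,.245,83.9)"
```

```text
t 2.2333 pos [0.5451 0.2724 0.3605] ang 84.02 gap 0.041250068812036376 F [-0.88  0.15 -0.11]
twist units 0.0007 dx,dy,dz units [ 0.307  5.775 -0.262]
```

Emit:
arm_command --motion '[{"dx": 0.08,"dy": 0.96,"dz": -0.05,"twist": 0},{"dx": 0.08,"dy": 0.96,"dz": -0.05,"twist": 0},{"dx": 0.08,"dy": 0.96,"dz": -0.05,"twist": 0},{"dx": 0,"dy": 0.96,"dz": -0.05,"twist": 0},{"dx": 0,"dy": 0.96,"dz": -0.05,"twist": 0},{"dx": 0,"dy": 0.96,"dz": -0.05,"twist": 0},{"dx": 0,"dy": 0,"dz": 0,"twist": 0},{"dx": 0,"dy": 0,"dz": 0,"twist": 0},{"dx": 0,"dy": 0,"dz": 0,"twist": 0}]'

```text
time: 2.98
position: [0.5525, 0.276, 0.2464]
tool_rot: [-0.526, -0.473, 0.473, 0.526]
wrist_force: [-0.2, -0.0, 0.7]
finger_gap: 0.0415
```

```bash
python3 - <<'E'
from h import *
plan(.551,.278,.199,83.9)
f=cam('wrist');cv2.imwrite('pics/wrist2.png',f['color']);np.savez('wrist2.npz',W=pts(f),c=f['color'])
E
```

```text
t 2.9833 pos [0.5525 0.276  0.2464] ang 83.96 gap 0.041523320594603265 F [-0.19 -0.04  0.68]
twist units 0.0003 dx,dy,dz units [0.089 2.372 0.087]
```

View pics/wrist2.png

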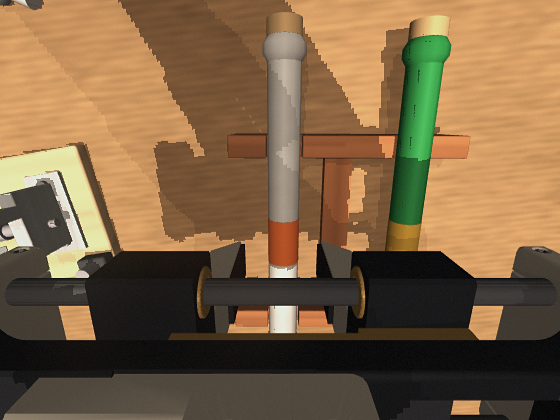

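```bash
python3 - <<'E'
from h import *
d=np.load('wrist2.npz');W=d['W'];x,y,z=W[...,0],W[...,1],W[...,2]
hsv=cv2.cvtColor(d['c'],cv2.COLOR_BGR2HSV).astype(int);H,S,V=hsv[...,0],hsv[...,1],hsv[...,2]
for r in (224,230,240,250,262): print(r,W[r,284].round(4))
m=(abs(y-.28)<.03)&(x>.44)&(x<.53)&(z>.03)&(S<90)&(z<.06);P=W[m];print(P.mean(0))
col=d['c'][:,284].astype(int); print([(r,list(col[r])) for r in (216,218,220,222,224,262,264,266,268)]); print(W[221,284],W[265,284])
plan(.551,.278,.199,83.9)
E
```

```text
224 [0.5383 0.2799 0.0494]
230 [0.5422 0.2795 0.0497]
240 [0.5488 0.2788 0.0501]
250 [0.556  0.2781 0.0491]
262 [0.5641 0.2773 0.0499]
[0.4809017 0.2855805 0.0474664]
[(216, [np.int64(135), np.int64(152), np.int64(164)]), (218, [np.int64(134), np.int64(150), np.int64(162)]), (220, [np.int64(136), np.int64(149), np.int64(162)]), (222, [np.int64(96), np.int64(115), np.int64(143)]), (224, [np.int64(38), np.int64(83), np.int64(183)]), (262, [np.int64(38), np.int64(81), np.int64(179)]), (264, [np.int64(35), np.int64(79), np.int64(178)]), (266, [np.int64(83), np.int64(117), np.int64(167)]), (268, [np.int64(142), np.int64(159), np.int64(169)])]
[0.53612126 0.28010707 0.05006866] [0.56630437 0.27703224 0.04972319]
t 3.0333 pos [0.5528 0.276  0.2468] ang 83.95 gap 0.04153948984753725 F [-0.09  0.01  0.93]
twist units 0.0003 dx,dy,dz units [0.092 2.39  0.1  ]
```

Emit:
arm_command --motion '[{"dx": 0.1,"dy": 0.6,"dz": 0.07,"twist": 0},{"dx": 0,"dy": 0.6,"dz": 0,"twist": 0},{"dx": 0,"dy": 0.6,"dz": 0,"twist": 0},{"dx": 0,"dy": 0.57,"dz": 0,"twist": 0},{"dx": 0,"dy": 0,"dz": 0,"twist": 0},{"dx": 0,"dy": 0,"dz": 0,"twist": 0},{"dx": 0,"dy": 0,"dz": 0,"twist": 0}]'

```text
time: 3.62
position: [0.5517, 0.2773, 0.1978]
tool_rot: [-0.526, -0.473, 0.473, 0.526]
wrist_force: [1.0, -0.0, -0.2]
finger_gap: 0.0414
```

```bash
python3 -c "
from h import *
plan(.5513,.2786,.199,83.9)"
```

```text
t 3.6167 pos [0.5517 0.2773 0.1978] ang 83.89 gap 0.04135148742980011 F [ 1.02 -0.02 -0.22]
twist units -0.0001 dx,dy,dz units [ 0.064 -0.059  0.025]
```

Close on it.

Emit:
arm_command --motion '[{"dx": 0.05,"dy": 0,"dz": 0,"twist": 0},{"dx": 0,"dy": 0,"dz": 0,"twist": 0},{"dx": 0,"dy": 0,"dz": 0,"twist": 0},{"dx": 0,"dy": 0,"dz": 0,"twist": 0},{"dx": 0,"dy": 0,"dz": 0,"twist": 0},{"dx": 0,"dy": 0,"dz": 0,"twist": 0},{"dx": 0,"dy": 0,"dz": 0,"twist": 0},{"dx": 0,"dy": 0,"dz": 0,"twist": 0}]' --jaw 1

```text
time: 4.28
position: [0.5517, 0.2784, 0.1982]
tool_rot: [0.526, 0.473, -0.472, -0.526]
wrist_force: [-0.1, 0.0, 4.5]
finger_gap: 0.0191
```

```bash
python3 -c "
from h import *
plan(.5513,.2786,.199,83.9)"
```

```text
t 4.2833 pos [0.5517 0.2784 0.1982] ang 83.9 gap 0.019147669915836756 F [-0.05  0.01  4.47]
twist units 0.0 dx,dy,dz units [ 0.007 -0.038  0.023]
```

Emit:
arm_command --motion '[{"dx": 0,"dy": -0.5,"dz": 0,"twist": 0},{"dx": 0,"dy": -0.9,"dz": 0,"twist": 0},{"dx": 0,"dy": -0.9,"dz": 0,"twist": 0},{"dx": 0,"dy": -0.9,"dz": 0,"twist": 0},{"dx": 0,"dy": -0.9,"dz": 0,"twist": 0},{"dx": 0,"dy": -0.9,"dz": 0,"twist": 0},{"dx": 0,"dy": -0.9,"dz": 0,"twist": 0},{"dx": 0,"dy": -0.9,"dz": 0,"twist": 0},{"dx": 0,"dy": -0.6,"dz": 0,"twist": 0},{"dx": 0,"dy": 0,"dz": 0,"twist": 0}]'

```text
time: 5.12
position: [0.5522, 0.2785, 0.349]
tool_rot: [0.526, 0.474, -0.471, -0.526]
wrist_force: [0.9, 0.7, -0.3]
finger_gap: 0.0191
```

```bash
python3 - <<'E'
from h import *
print(manip.observe()['joints'].round(2))
f=cam('wrist');cv2.imwrite('pics/wrist3.png',f['color'])
f=cam('top');cv2.imwrite('pics/top3.png',f['color']);np.savez('top3.npz',W=pts(f),c=f['color'])
plan(.528,.11,.33,4)
E
```

```text
[-0.61  0.47  0.08  1.67 -0.04  1.    0.95]
t 5.2167 pos [0.5515 0.2782 0.3459] ang 83.9 gap 0.0189353039486969 F [-0.27 -0.24 -0.63]
twist units 0.4439 dx,dy,dz units [-1.758  0.794 -8.31 ]
```

View pics/wrist3.png

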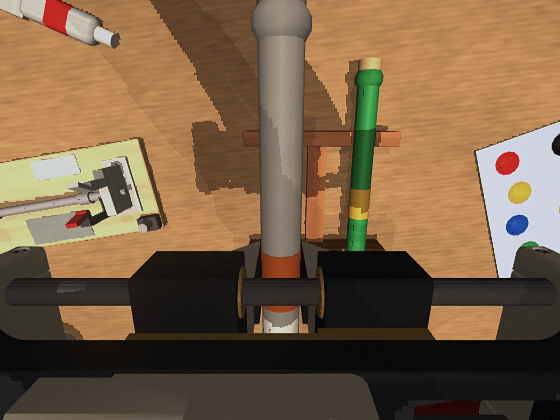

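Emit:
arm_command --motion '[{"dx": 0,"dy": 0,"dz": 0,"twist": 0.037},{"dx": 0,"dy": 0,"dz": 0,"twist": 0.037},{"dx": 0,"dy": 0,"dz": 0,"twist": 0.037},{"dx": 0,"dy": 0,"dz": 0,"twist": 0.037},{"dx": 0,"dy": 0,"dz": 0,"twist": 0.037},{"dx": 0,"dy": 0,"dz": 0,"twist": 0.037},{"dx": 0,"dy": 0,"dz": 0,"twist": 0.037},{"dx": 0,"dy": 0,"dz": 0,"twist": 0.037},{"dx": 0,"dy": 0,"dz": 0,"twist": 0.037},{"dx": 0,"dy": 0,"dz": 0,"twist": 0.037},{"dx": 0,"dy": 0,"dz": 0,"twist": 0.037},{"dx": 0,"dy": 0,"dz": 0,"twist": 0.037},{"dx": -0.25,"dy": 0,"dz": -0.9,"twist": 0},{"dx": -0.25,"dy": 0,"dz": -0.9,"twist": 0},{"dx": -0.25,"dy": 0,"dz": -0.9,"twist": 0},{"dx": -0.25,"dy": 0,"dz": -0.9,"twist": 0},{"dx": -0.25,"dy": 0,"dz": -0.9,"twist": 0},{"dx": -0.25,"dy": 0,"dz": -0.9,"twist": 0},{"dx": -0.25,"dy": 0,"dz": -0.6,"twist": 0},{"dx": 0,"dy": 0,"dz": 0,"twist": 0}]'

```text
time: 6.88
position: [0.5243, 0.1529, 0.3454]
tool_rot: [0.707, 0.023, -0.024, -0.706]
wrist_force: [0.6, 0.4, -0.2]
finger_gap: 0.0187
```

Emit:
arm_command --motion '[{"dx": 0,"dy": 0,"dz": 0,"twist": 0},{"dx": 0,"dy": 0,"dz": 0,"twist": 0}]'

```text
time: 7.05
position: [0.5251, 0.1572, 0.3457]
tool_rot: [-0.706, -0.025, 0.025, 0.707]
wrist_force: [0.5, 0.1, -1.1]
finger_gap: 0.0188
```

```bash
python3 - <<'E'
from h import *
f=cam('wrist');cv2.imwrite('pics/wrist4.png',f['color']);np.savez('wrist4.npz',W=pts(f),c=f['color'])
plan(.528,.11,.33,4)
E
```

```text
t 7.1 pos [0.5251 0.1575 0.3458] ang 4.07 gap 0.019262802676216155 F [ 0.54  0.5  -1.13]
twist units 0.0004 dx,dy,dz units [-0.022  0.788 -2.378]
```

View pics/wrist4.png

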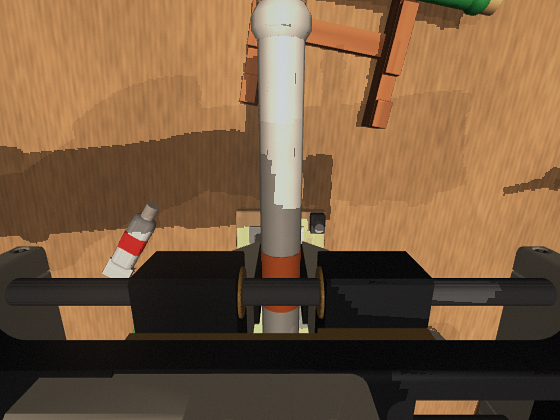

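Emit:
arm_command --motion '[{"dx": -0.3,"dy": 0,"dz": -0.95,"twist": 0},{"dx": -0.3,"dy": 0,"dz": -0.95,"twist": 0},{"dx": -0.3,"dy": 0,"dz": -0.95,"twist": 0},{"dx": -0.3,"dy": 0,"dz": -0.95,"twist": 0},{"dx": -0.3,"dy": 0,"dz": -0.95,"twist": 0},{"dx": -0.3,"dy": 0,"dz": -0.95,"twist": 0},{"dx": -0.3,"dy": 0,"dz": -0.95,"twist": 0},{"dx": -0.3,"dy": 0,"dz": -0.95,"twist": 0},{"dx": -0.3,"dy": 0,"dz": -0.95,"twist": 0},{"dx": -0.3,"dy": 0,"dz": -0.95,"twist": 0},{"dx": -0.3,"dy": 0,"dz": -0.95,"twist": 0},{"dx": -0.3,"dy": 0,"dz": -0.95,"twist": 0},{"dx": 0,"dy": 0,"dz": 0,"twist": 0},{"dx": 0,"dy": 0,"dz": 0,"twist": 0},{"dx": 0,"dy": 0,"dz": 0,"twist": 0},{"dx": 0,"dy": 0,"dz": 0,"twist": 0}]'

```text
time: 8.43
position: [0.4695, -0.075, 0.3458]
tool_rot: [-0.707, -0.025, 0.025, 0.707]
wrist_force: [0.5, 0.5, -1.6]
finger_gap: 0.0193
```

```bash
python3 - <<'E'
from h import *
f=cam('wrist');cv2.imwrite('pics/wrist5.png',f['color']);np.savez('wrist5.npz',W=pts(f),c=f['color'])
plan(.528,.11,.33,4)
E
```

```text
t 8.4833 pos [ 0.4695 -0.0751  0.3459] ang 4.1 gap 0.01875117499027946 F [ 0.11  0.19 -1.76]
twist units 0.0005 dx,dy,dz units [3.564 0.793 9.027]
```

View pics/wrist5.png

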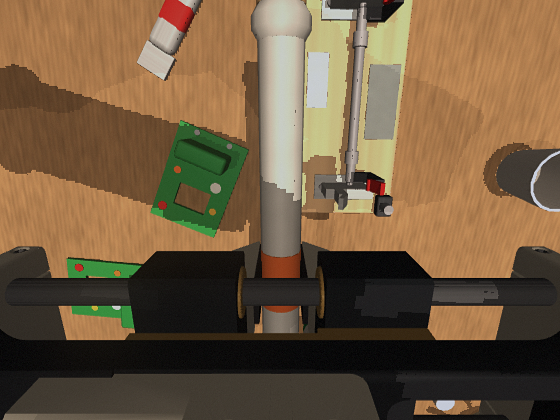

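Emit:
arm_command --motion '[{"dx": -0.2,"dy": 0,"dz": -0.9,"twist": 0},{"dx": -0.2,"dy": 0,"dz": -0.9,"twist": 0},{"dx": -0.2,"dy": 0,"dz": -0.9,"twist": 0},{"dx": -0.2,"dy": 0,"dz": -0.9,"twist": 0},{"dx": 0,"dy": 0,"dz": 0,"twist": 0},{"dx": 0,"dy": 0,"dz": 0,"twist": 0},{"dx": 0,"dy": 0,"dz": 0,"twist": 0},{"dx": 0,"dy": 0,"dz": 0,"twist": 0}]'

```text
time: 9.15
position: [0.4584, -0.1479, 0.3458]
tool_rot: [-0.706, -0.025, 0.025, 0.707]
wrist_force: [0.9, 0.1, -0.8]
finger_gap: 0.0191
```

```bash
python3 - <<'E'
from h import *
f=cam('wrist');cv2.imwrite('pics/wrist6.png',f['color']);np.savez('wrist6.npz',W=pts(f),c=f['color'])
plan(.528,.11,.33,4)
cv2.imwrite('pics/wrist6z.png',cv2.resize(f['color'][30:260,290:420],None,fx=4,fy=4,interpolation=cv2.INTER_CUBIC)[:,:520][:600*2])
E
```

```text
t 9.2 pos [ 0.4584 -0.148   0.3458] ang 4.09 gap 0.018879526232822734 F [ 0.3   1.07 -0.24]
twist units 0.0005 dx,dy,dz units [ 4.371  0.791 12.627]
```

View pics/wrist6.png

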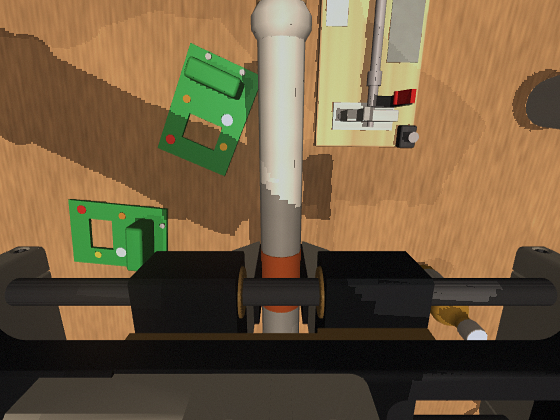

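Emit:
arm_command --motion '[{"dx": 0.1,"dy": 0,"dz": 0.88,"twist": 0},{"dx": 0.1,"dy": 0,"dz": 0.88,"twist": 0},{"dx": 0.1,"dy": 0,"dz": 0.88,"twist": 0},{"dx": 0.1,"dy": 0,"dz": 0.88,"twist": 0},{"dx": 0,"dy": 0,"dz": 0.88,"twist": 0},{"dx": 0,"dy": 0,"dz": 0.88,"twist": 0},{"dx": 0,"dy": 0,"dz": 0,"twist": 0},{"dx": 0,"dy": 0,"dz": 0,"twist": 0},{"dx": 0,"dy": 0,"dz": 0,"twist": 0},{"dx": 0,"dy": 0,"dz": 0,"twist": 0}]'

```text
time: 10.03
position: [0.4587, -0.0438, 0.346]
tool_rot: [0.707, 0.024, -0.024, -0.707]
wrist_force: [-1.0, -0.4, -1.0]
finger_gap: 0.0192
```

```bash
python3 - <<'E'
from h import *
f=cam('wrist');cv2.imwrite('pics/wrist7.png',f['color']);np.savez('wrist7.npz',W=pts(f),c=f['color'])
plan(.528,.11,.33,4)
cv2.imwrite('pics/wrist7z.png',cv2.resize(f['color'][10:260,290:430],None,fx=2.4*1,fy=2.4,interpolation=cv2.INTER_CUBIC))
E
```

```text
t 10.0833 pos [ 0.4587 -0.044   0.346 ] ang 3.92 gap 0.01859664507702834 F [ 1.45 -0.67  0.05]
twist units -0.0005 dx,dy,dz units [3.993 0.798 7.439]
```

View pics/wrist7.png

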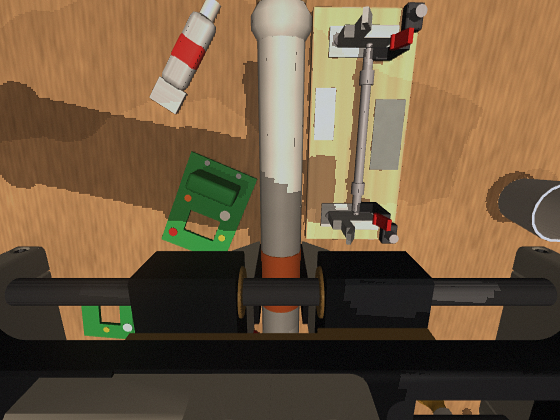

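View pics/wrist7z.png

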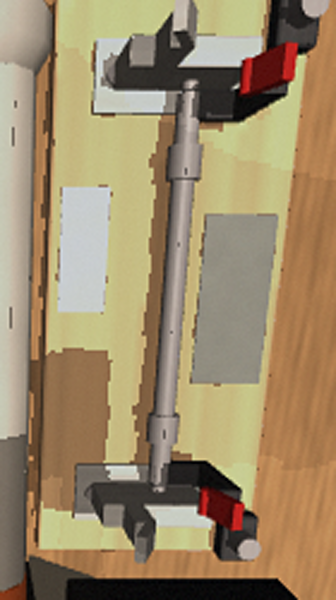

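```bash
python3 - <<'E'
from h import *
for n in ('wrist7','wrist5'):
    d=np.load(n+'.npz');W=d['W'];x,y,z=W[...,0],W[...,1],W[...,2]
    hsv=cv2.cvtColor(d['c'],cv2.COLOR_BGR2HSV).astype(int);H,S,V=hsv[...,0],hsv[...,1],hsv[...,2]
    roi=(x>.46)&(x<.60)&(y>-.12)&(y<.16)
    b=roi&(abs(z-.012)<.005)
    b&=cv2.erode(b.astype(np.uint8),np.ones((3,3)))>0
    P=W[b];print(n,'z board',np.median(P[:,2]))
    a0=np.radians(94)
    # rotating edges fit: left/right edges along holder x
    h=np.array([np.cos(a0),np.sin(a0)]);k=np.array([-h[1],h[0]])
    s=P[:,:2]@h;t=P[:,:2]@k
    L=[];Rr=[]
    for c in np.arange(s.min()+.03,s.max()-.03,.006):
        q=t[abs(s-c)<.003]
        if len(q)>10: L.append((c,q.max()));Rr.append((c,q.min()))
    for nm,E in(('robot side',L),('far side',Rr)):
        E=np.array(E);p=np.polyfit(E[:,0],E[:,1],1)
        r=E[:,1]-np.polyval(p,E[:,0]);g=abs(r)<.0015+0*r
        p=np.polyfit(E[g,0],E[g,1],1);print(nm,'slope deg',np.degrees(np.arctan(p[0])).round(2),'t at mid',np.polyval(p,.05).round(4),'s',g.sum(),len(g))
    print('s range',np.percentile(s,[0,.3,99.7,100]).round(4))
    pin=roi&(z>.02)&(z<.042)&(S<90)
    red=roi&((H<6)|(H>174))&(S>170)&(z>.04)
    for sg in(-1,1):
        q=W[red&((y-.03)*sg>0)]
        if len(q)>5:
            ss=q[:,:2]@h;tt=q[:,:2]@k
            print('red',sg,q.mean(0).round(4),'s',ss.min().round(4),ss.max().round(4),'t',tt.min().round(4),tt.max().round(4),'z',q[:,2].min().round(4),q[:,2].max().round(4),len(q))
            for zz in np.arange(.062,.09,.004):
                g=abs(q[:,2]-zz)<.002
                if g.sum(): print('   z',zz.round(3),'t',tt[g].min().round(4),tt[g].max().round(4),'s',ss[g].mean().round(4))
    pr=roi&(z>.06)&(S<90)&(V<200)
    for sg in(-1,1):
        q=W[pr&((y-.03)*sg>0)]
        if len(q)>5:
            ss=q[:,:2]@h;tt=q[:,:2]@k
            for zz in np.arange(.062,.09,.004):
                g=abs(q[:,2]-zz)<.002
                if g.sum(): print('  prong',sg,'z',zz.round(3),'t',tt[g].min().round(4),tt[g].max().round(4),'s',ss[g].min().round(4),ss[g].max().round(4),g.sum())
E
```

```text
wrist7 z board 0.011819080509924862
robot side slope deg -0.35 t at mid -0.4852 s 28 28
far side slope deg -0.53 t at mid -0.5824 s 28 28
s range [-0.1248 -0.123   0.1021  0.1027]
red -1 [ 0.5473 -0.044   0.0805] s -0.088 -0.0495 t -0.5491 -0.4665 z 0.0665 0.2692 233
   z 0.066 t -0.5434 -0.539 s -0.08
   z 0.07 t -0.5449 -0.5385 s -0.0822
   z 0.074 t -0.5462 -0.5408 s -0.0819
   z 0.078 t -0.5467 -0.5423 s -0.0824
   z 0.082 t -0.5477 -0.5429 s -0.0822
   z 0.086 t -0.5491 -0.5439 s -0.083
red 1 [0.5391 0.0981 0.0783] s 0.0553 0.0659 t -0.5506 -0.5395 z 0.0405 0.0877 372
   z 0.066 t -0.5454 -0.5397 s 0.0594
   z 0.07 t -0.5458 -0.5395 s 0.0602
   z 0.074 t -0.5455 -0.5417 s 0.0603
   z 0.078 t -0.5474 -0.5428 s 0.06
   z 0.082 t -0.5483 -0.5442 s 0.0604
   z 0.086 t -0.5506 -0.5449 s 0.0604
  prong -1 z 0.062 t -0.5542 -0.5147 s -0.1011 -0.0781 34
  prong -1 z 0.066 t -0.5521 -0.5144 s -0.1001 -0.0781 30
  prong -1 z 0.07 t -0.5537 -0.5146 s -0.101 -0.0781 62
  prong -1 z 0.074 t -0.5214 -0.5164 s -0.0996 -0.0909 13
  prong -1 z 0.078 t -0.5196 -0.5143 s -0.0998 -0.0907 17
  prong
[... 1040 characters left out ...]
.5396 z 0.0644 0.0747 39
   z 0.066 t -0.5447 -0.5405 s 0.0559
   z 0.07 t -0.546 -0.5396 s 0.056
   z 0.074 t -0.5451 -0.5415 s 0.0555
  prong -1 z 0.062 t -0.5537 -0.5144 s -0.0955 -0.0782 18
  prong -1 z 0.066 t -0.5533 -0.5143 s -0.0994 -0.0782 30
  prong -1 z 0.07 t -0.5534 -0.5144 s -0.0987 -0.0786 34
  prong -1 z 0.074 t -0.5215 -0.5168 s -0.1005 -0.0909 16
  prong -1 z 0.078 t -0.5195 -0.515 s -0.1005 -0.091 16
  prong -1 z 0.082 t -0.5178 -0.5117 s -0.1003 -0.0909 21
  prong -1 z 0.086 t -0.516 -0.5113 s -0.101 -0.0909 62
  prong 1 z 0.062 t -0.5549 -0.5503 s 0.0554 0.0561 11
  prong 1 z 0.066 t -0.5546 -0.5455 s 0.0552 0.0561 25
  prong 1 z 0.07 t -0.5548 -0.5464 s 0.0551 0.0572 33
```

```bash
python3 - <<'E'
from h import *
d=np.load('wrist7.npz');W=d['W'];hsv=cv2.cvtColor(d['c'],cv2.COLOR_BGR2HSV).astype(int)
s=manip.observe();M=R.from_quat(s['tool_rot']).as_matrix();T=(W-s['position'])@M
m=(abs(T[...,0])<.03)&(T[...,1]>.135)&(T[...,1]<.175)&(T[...,2]>.015)&(T[...,2]<.105)
P=T[m]
for a in np.arange(.02,.135,.012):
    q=T[(abs(T[...,0])<.03)&(abs(T[...,1]-.155)<.02)&(abs(T[...,2]-a)<.004)]
    if len(q)>5: print(a.round(3),q[:,0].min().round(4),q[:,0].max().round(4),((q[:,0].min()+q[:,0].max())/2).round(4),np.percentile(q[:,1],5).round(4))
# band in tool z
H,S=hsv[...,0],hsv[...,1]
b=(S>170)&(H>3)&(H<20)&(abs(T[...,0])<.008)&(T[...,1]<.165)&(T[...,1]>.14);print('band z',T[b][:,2].min(),T[b][:,2].max())
plan(.5331,.0262,.30,3.57)
E
```

```text
0.02 -0.0094 0.0101 0.0003 0.1484
0.032 -0.0098 0.0102 0.0002 0.1483
0.044 -0.0095 0.0101 0.0003 0.1483
0.056 -0.0097 0.0102 0.0003 0.1483
0.068 -0.0096 0.0101 0.0003 0.1482
0.08 -0.0097 0.0103 0.0003 0.1483
0.092 -0.0095 0.0103 0.0004 0.1482
0.104 -0.0097 0.0102 0.0002 0.1482
0.116 -0.0118 0.0127 0.0004 0.1458
band z -0.015376021759078318 0.015447841773291098
t 10.0833 pos [ 0.4587 -0.044   0.346 ] ang 3.92 gap 0.01859664507702834 F [ 1.45 -0.67  0.05]
twist units 0.0019 dx,dy,dz units [3.93  2.298 3.271]
```

Emit:
arm_command --motion '[{"dx": 0,"dy": 0,"dz": 0,"twist": 0.0019},{"dx": 0.65,"dy": 0.38,"dz": 0.545,"twist": 0},{"dx": 0.65,"dy": 0.38,"dz": 0.545,"twist": 0},{"dx": 0.65,"dy": 0.38,"dz": 0.545,"twist": 0},{"dx": 0.65,"dy": 0.38,"dz": 0.545,"twist": 0},{"dx": 0.65,"dy": 0.38,"dz": 0.545,"twist": 0},{"dx": 0.65,"dy": 0.38,"dz": 0.545,"twist": 0},{"dx": 0,"dy": 0,"dz": 0,"twist": 0},{"dx": 0,"dy": 0,"dz": 0,"twist": 0},{"dx": 0,"dy": 0,"dz": 0,"twist": 0},{"dx": 0,"dy": 0,"dz": 0,"twist": 0},{"dx": 0,"dy": 0,"dz": 0,"twist": 0}]'

```text
time: 11.08
position: [0.5321, 0.0261, 0.3007]
tool_rot: [-0.707, -0.022, 0.022, 0.707]
wrist_force: [0.3, 0.5, -1.2]
finger_gap: 0.0189
```

```bash
python3 - <<'E'
from h import *
plan(.5328,.0262,.26,3.57)
E
```

```text
t 11.0833 pos [0.5321 0.0261 0.3007] ang 3.56 gap 0.01890567886984789 F [ 0.29  0.5  -1.25]
twist units -0.0 dx,dy,dz units [3.600e-02 2.037e+00 2.000e-03]
```

Emit:
arm_command --motion '[{"dx": 0.035,"dy": 0.5,"dz": 0,"twist": 0},{"dx": 0,"dy": 0.5,"dz": 0,"twist": 0},{"dx": 0,"dy": 0.5,"dz": 0,"twist": 0},{"dx": 0,"dy": 0.5,"dz": 0,"twist": 0},{"dx": 0,"dy": 0,"dz": 0,"twist": 0},{"dx": 0,"dy": 0,"dz": 0,"twist": 0},{"dx": 0,"dy": 0,"dz": 0,"twist": 0},{"dx": 0,"dy": 0,"dz": 0,"twist": 0}]'

```text
time: 11.75
position: [0.5333, 0.0269, 0.2606]
tool_rot: [-0.707, -0.023, 0.022, 0.707]
wrist_force: [-0.6, 1.1, -0.2]
finger_gap: 0.0189
```

```bash
python3 - <<'E'
from h import *
plan(.5328,.0262,.2163,3.57)
f=cam('scene');cv2.imwrite('pics/sc8.png',cv2.resize(f['color'][130:260,220:380],None,fx=4,fy=4,interpolation=cv2.INTER_CUBIC))
f=cam('wrist');cv2.imwrite('pics/wrist8.png',f['color'])
E
```

```text
t 11.75 pos [0.5333 0.0269 0.2606] ang 3.63 gap 0.018855503533511727 F [-0.57  1.06 -0.2 ]
twist units 0.0004 dx,dy,dz units [-0.029  2.216 -0.034]
```

View pics/sc8.png

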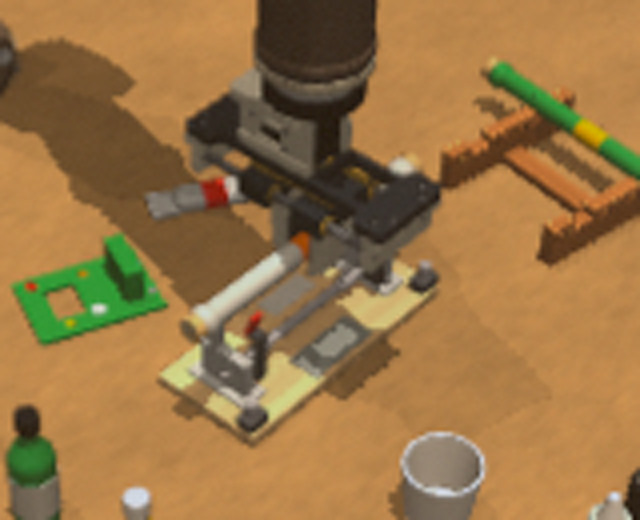

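View pics/wrist8.png

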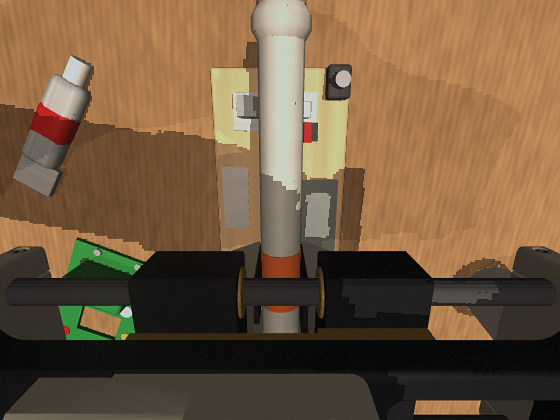

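Emit:
arm_command --motion '[{"dx": -0.02,"dy": 0.3,"dz": -0.03,"twist": 0},{"dx": 0,"dy": 0.25,"dz": 0,"twist": 0},{"dx": 0,"dy": 0.2,"dz": 0,"twist": 0},{"dx": 0,"dy": 0.15,"dz": 0,"twist": 0},{"dx": 0,"dy": 0.1,"dz": 0,"twist": 0},{"dx": 0,"dy": 0,"dz": 0,"twist": 0},{"dx": 0,"dy": 0,"dz": 0,"twist": 0}]'

```text
time: 12.43
position: [0.5327, 0.0263, 0.2402]
tool_rot: [0.707, 0.022, -0.023, -0.707]
wrist_force: [0.9, -0.5, 0.2]
finger_gap: 0.0191
```

Emit:
arm_command --motion '[{"dx": 0,"dy": 0.1,"dz": 0,"twist": 0},{"dx": 0,"dy": 0.1,"dz": 0,"twist": 0},{"dx": 0,"dy": 0.1,"dz": 0,"twist": 0},{"dx": 0,"dy": 0.1,"dz": 0,"twist": 0},{"dx": 0,"dy": 0,"dz": 0,"twist": 0}]'

```text
time: 12.85
position: [0.5322, 0.0262, 0.2321]
tool_rot: [-0.707, -0.022, 0.023, 0.707]
wrist_force: [-4.1, -0.3, 6.1]
finger_gap: 0.0192
```

Emit:
arm_command --motion '[{"dx": 0,"dy": 0.1,"dz": 0,"twist": 0},{"dx": 0,"dy": 0.1,"dz": 0,"twist": 0},{"dx": 0,"dy": 0.1,"dz": 0,"twist": 0},{"dx": 0,"dy": 0.1,"dz": 0,"twist": 0},{"dx": 0,"dy": 0,"dz": 0,"twist": 0}]'

```text
time: 13.27
position: [0.5326, 0.0263, 0.2242]
tool_rot: [-0.707, -0.022, 0.022, 0.707]
wrist_force: [-0.9, 1.0, 0.2]
finger_gap: 0.0193
```

Emit:
arm_command --motion '[{"dx": 0,"dy": 0.1,"dz": 0,"twist": 0},{"dx": 0,"dy": 0.1,"dz": 0,"twist": 0},{"dx": 0,"dy": 0.1,"dz": 0,"twist": 0},{"dx": 0,"dy": 0.07,"dz": 0,"twist": 0},{"dx": 0,"dy": 0,"dz": 0,"twist": 0}]'

```text
time: 13.68
position: [0.5329, 0.0265, 0.2166]
tool_rot: [-0.707, -0.023, 0.022, 0.707]
wrist_force: [-0.2, 0.6, -1.3]
finger_gap: 0.0189
```

Emit:
arm_command --motion '[{"dx": 0,"dy": 0.04,"dz": 0,"twist": 0},{"dx": 0,"dy": 0.04,"dz": 0,"twist": 0},{"dx": 0,"dy": 0,"dz": 0,"twist": 0}]'

```text
time: 13.93
position: [0.5329, 0.0263, 0.216]
tool_rot: [-0.707, -0.023, 0.022, 0.707]
wrist_force: [-4.1, 1.7, 11.5]
finger_gap: 0.0194
```

```bash
python3 - <<'E'
from h import *
f=cam('wrist');cv2.imwrite('pics/wrist9.png',f['color'])
s=manip.observe();W=pts(f);M=R.from_quat(s['tool_rot']).as_matrix();T=(W-s['position'])@M
q=T[(abs(T[...,0])<.015)&(abs(T[...,1]-.155)<.02)&(abs(T[...,2]-.05)<.03)];print(np.percentile(q[:,1],5))
q=W[(abs(T[...,0])<.015)&(abs(T[...,1]-.155)<.02)&(abs(T[...,2]-.05)<.03)];print(np.percentile(q[:,2],95))
q=T[(abs(T[...,0])<.015)&(abs(T[...,1]-.155)<.02)&(abs(T[...,2]-.105)<.008)];print(np.percentile(q[:,1],5))
plan(.5328,.0262,.2163,3.57)
E
```

```text
0.14563753427872994
0.07042245531717947
0.1467946516267766
t 13.9833 pos [0.5329 0.0263 0.216 ] ang 3.64 gap 0.019060869134099347 F [-3.95  0.22 12.68]
twist units 0.0004 dx,dy,dz units [-0.007 -0.014 -0.006]
```

View pics/wrist9.png

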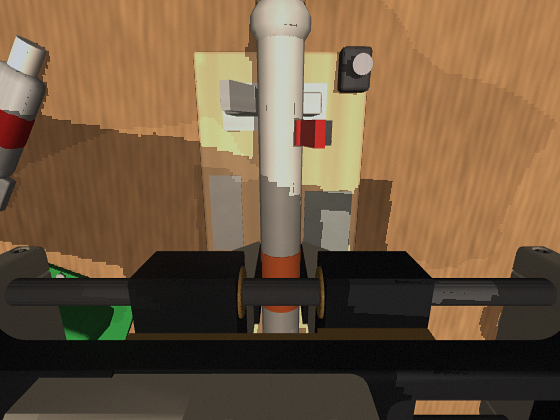

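```bash
python3 - <<'E'
from h import *
f=cam('wrist')
s=manip.observe();W=pts(f);M=R.from_quat(s['tool_rot']).as_matrix();T=(W-s['position'])@M
for a in np.arange(.01,.13,.012):
    m=(abs(T[...,0]-.0003)<.003)&(abs(T[...,1]-.155)<.02)&(abs(T[...,2]-a)<.004)
    print(a.round(3),np.median(T[m][:,1]).round(4),np.median(W[m][:,2]).round(4),m.sum())
E
```

```text
0.01 0.1485 0.0675 181
0.022 0.149 0.067 195
0.034 0.149 0.067 231
0.046 0.149 0.067 247
0.058 0.149 0.067 261
0.07 0.1489 0.0672 266
0.082 0.149 0.0671 296
0.094 0.1489 0.0671 322
0.106 0.1488 0.0673 383
0.118 0.1468 0.0693 241
```

Emit:
arm_command --motion '[{"dx": 0,"dy": -0.03,"dz": 0,"twist": 0},{"dx": 0,"dy": 0,"dz": 0,"twist": 0},{"dx": 0,"dy": 0,"dz": 0,"twist": 0},{"dx": 0,"dy": 0,"dz": 0,"twist": 0},{"dx": 0,"dy": 0,"dz": 0,"twist": 0}]' --jaw 0.1

```text
time: 14.45
position: [0.5327, 0.0263, 0.2158]
tool_rot: [0.707, 0.022, -0.022, -0.707]
wrist_force: [-0.3, -0.1, -0.1]
finger_gap: 0.0407
```

Emit:
arm_command --motion '[{"dx": 0,"dy": -0.3,"dz": 0,"twist": 0},{"dx": 0,"dy": -0.8,"dz": 0,"twist": 0},{"dx": 0,"dy": -0.9,"dz": 0,"twist": 0},{"dx": 0,"dy": -0.9,"dz": 0,"twist": 0},{"dx": 0,"dy": -0.9,"dz": 0,"twist": 0},{"dx": 0,"dy": -0.9,"dz": 0,"twist": 0},{"dx": 0,"dy": -0.9,"dz": 0,"twist": 0},{"dx": 0,"dy": -0.7,"dz": 0,"twist": 0}]'

```text
time: 15.12
position: [0.5328, 0.0261, 0.3437]
tool_rot: [-0.707, -0.023, 0.022, 0.707]
wrist_force: [-1.1, 0.5, -0.0]
finger_gap: 0.0411
```

Emit:
arm_command --motion '[{"dx": -0.1,"dy": -0.1,"dz": -0.9,"twist": 0},{"dx": -0.1,"dy": -0.1,"dz": -0.9,"twist": 0},{"dx": -0.1,"dy": 0,"dz": -0.9,"twist": 0},{"dx": -0.1,"dy": 0,"dz": -0.8,"twist": 0},{"dx": 0,"dy": 0,"dz": 0,"twist": 0},{"dx": 0,"dy": 0,"dz": 0,"twist": 0},{"dx": 0,"dy": 0,"dz": 0,"twist": 0},{"dx": 0,"dy": 0,"dz": 0,"twist": 0}]'

```text
time: 15.78
position: [0.5293, -0.043, 0.3459]
tool_rot: [-0.707, -0.023, 0.023, 0.707]
wrist_force: [-0.1, -0.7, 0.7]
finger_gap: 0.0411
```

```bash
python3 - <<'E'
from h import *
f=cam('wrist');cv2.imwrite('pics/wrist10.png',f['color']);W=pts(f);np.savez('wrist10.npz',W=W,c=f['color'])
# along holder axis
o=np.array([.5331,.0262]);a=np.radians(93.57);h=np.array([np.cos(a),np.sin(a)]);k=np.array([-h[1],h[0]])
s=(W[...,:2]-o)@h;t=(W[...,:2]-o)@k;z=W[...,2]
hsv=cv2.cvtColor(f['color'],cv2.COLOR_BGR2HSV).astype(int);H,S=hsv[...,0],hsv[...,1]
for c in np.arange(-.12,.13,.02):
    m=(abs(s-c)<.004)&(abs(t)<.02)&(z>.05)&(z<.08)
    if m.sum()>5: print(c.round(3),'y',t[m].min().round(4),t[m].max().round(4),'ztop',np.percentile(z[m&(abs(t)<.004)],50).round(4))
b=(S>160)&(H>3)&(H<20)&(abs(t)<.006)&(z>.055)&(z<.075)&(abs(s)<.04);print('band s',s[b].min(),s[b].max(),b.sum())
red=((H<6)|(H>174))&(S>170)&(z>.06)&(z<.09)
for sg in(-1,1):
    m=red&(s*sg>.03)&(abs(t)<.04);
    if m.any(): print('red',sg,[ (zz,t[m&(abs(z-zz)<.002)].mean().round(4)) for zz in (.066,.07,.078,.086) if (m&(abs(z-zz)<.002)).any()])
plan(.477,-.381,.30,1.5)
E
```

```text
-0.12 y -0.0122 0.0111 ztop 0.0679
-0.1 y -0.0102 0.0092 ztop 0.067
-0.08 y -0.0198 0.0188 ztop 0.067
-0.06 y -0.0091 0.0093 ztop 0.0671
-0.04 y -0.0098 0.0093 ztop 0.067
-0.02 y -0.0093 0.0094 ztop 0.0673
0.0 y -0.0097 0.0094 ztop 0.0677
0.02 y -0.0093 0.0094 ztop 0.0673
0.04 y -0.0099 0.0095 ztop 0.0673
0.06 y -0.0092 0.0095 ztop 0.0671
0.08 y -0.0196 0.0189 ztop 0.0671
0.1 y -0.0091 0.0096 ztop 0.0668
band s -0.014711395893725242 0.014739982169157834 518
red -1 [(0.066, np.float64(-0.0085)), (0.07, np.float64(-0.0074)), (0.078, np.float64(-0.0104)), (0.086, np.float64(-0.0136))]
red 1 [(0.066, np.float64(-0.0077)), (0.07, np.float64(-0.0071)), (0.078, np.float64(-0.0102)), (0.086, np.float64(-0.0137))]
t 15.8333 pos [ 0.5293 -0.043   0.3459] ang 3.73 gap 0.04127710229409376 F [-0.28 -0.26 -0.38]
twist units 0.0124 dx,dy,dz units [ -3.056   2.294 -16.826]
```

View pics/wrist10.png

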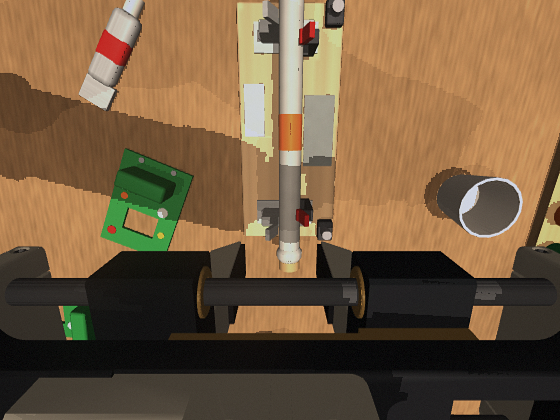

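Emit:
arm_command --motion '[{"dx": 0,"dy": 0,"dz": 0,"twist": 0.0124},{"dx": -0.16,"dy": 0,"dz": -1,"twist": 0},{"dx": -0.16,"dy": 0,"dz": -1,"twist": 0},{"dx": -0.16,"dy": 0,"dz": -1,"twist": 0},{"dx": -0.16,"dy": 0,"dz": -1,"twist": 0},{"dx": -0.16,"dy": 0,"dz": -1,"twist": 0},{"dx": -0.16,"dy": 0,"dz": -1,"twist": 0},{"dx": -0.16,"dy": 0,"dz": -1,"twist": 0},{"dx": -0.16,"dy": 0,"dz": -1,"twist": 0},{"dx": -0.16,"dy": 0,"dz": -1,"twist": 0},{"dx": -0.16,"dy": 0,"dz": -1,"twist": 0},{"dx": -0.16,"dy": 0,"dz": -1,"twist": 0},{"dx": -0.16,"dy": 0,"dz": -1,"twist": 0},{"dx": -0.16,"dy": 0,"dz": -1,"twist": 0},{"dx": -0.16,"dy": 0,"dz": -1,"twist": 0},{"dx": -0.16,"dy": 0,"dz": -1,"twist": 0},{"dx": -0.16,"dy": 0,"dz": -1,"twist": 0},{"dx": -0.16,"dy": 0,"dz": -1,"twist": 0},{"dx": -0.16,"dy": 0,"dz": -1,"twist": 0}]'

```text
time: 17.42
position: [0.4809, -0.4055, 0.3457]
tool_rot: [-0.707, -0.009, 0.009, 0.707]
wrist_force: [-0.5, 0.8, 0.9]
finger_gap: 0.0415
```

Emit:
arm_command --motion '[{"dx": 0,"dy": 0,"dz": 0,"twist": 0},{"dx": 0,"dy": 0,"dz": 0,"twist": 0},{"dx": 0,"dy": 0,"dz": 0,"twist": 0},{"dx": 0,"dy": 0,"dz": 0,"twist": 0}]'

```text
time: 17.75
position: [0.4813, -0.4039, 0.3457]
tool_rot: [-0.707, -0.009, 0.009, 0.707]
wrist_force: [-1.0, 0.2, -0.2]
finger_gap: 0.0411
```

```bash
python3 - <<'E'
from h import *
plan(.477,-.381,.30,1.5)
f=cam('wrist');cv2.imwrite('pics/wrist11.png',f['color']);W=pts(f);np.savez('wrist11.npz',W=W,c=f['color'])
x,y,z=W[...,0],W[...,1],W[...,2]
hsv=cv2.cvtColor(f['color'],cv2.COLOR_BGR2HSV).astype(int);H,S=hsv[...,0],hsv[...,1]
roi=(x>.43)&(x<.6)&(y>-.46)&(y<-.3)
def rect(P,n):
    r=cv2.minAreaRect((P[:,:2]*1000).astype(np.float32));print(n,np.round(r[0],1),np.round(r[1],1),round(r[2],2),len(P))
rect(W[roi&(z<.012)&(H>105)&(H<125)&(S>110)],'sheet');rect(W[roi&(z>.033)&(z<.043)],'grip top')
print(np.median(z[roi&(z>.033)&(z<.043)]))
E
```

```text
t 17.75 pos [ 0.4813 -0.4039  0.3457] ang 1.52 gap 0.04113097126722683 F [-1.02  0.22 -0.17]
twist units 0.0001 dx,dy,dz units [-0.183  2.285  1.148]
sheet [ 512.1 -378. ] [108.7  75.7] 1.42 4829
grip top [ 479.4 -378.9] [17.9 50.3] 0.98 926
0.03741977574894306
```

View pics/wrist11.png

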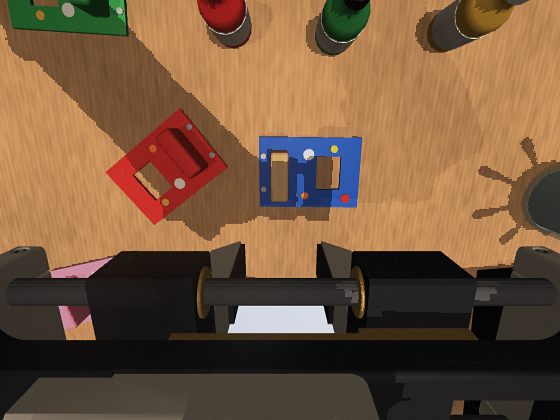

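```bash
python3 -c "
from h import *
plan(.4795,-.3788,.23,1.42)"
```

```text
t 17.8 pos [ 0.4812 -0.4039  0.3458] ang 1.52 gap 0.04102031546075293 F [0.02 0.41 0.09]
twist units 0.0006 dx,dy,dz units [-0.056  5.788  1.258]
```

Emit:
arm_command --motion '[{"dx": -0.056,"dy": 0.5,"dz": 0.63,"twist": 0.0006},{"dx": 0,"dy": 0.9,"dz": 0.63,"twist": 0},{"dx": 0,"dy": 0.9,"dz": 0,"twist": 0},{"dx": 0,"dy": 0.9,"dz": 0,"twist": 0},{"dx": 0,"dy": 0.9,"dz": 0,"twist": 0},{"dx": 0,"dy": 0.9,"dz": 0,"twist": 0},{"dx": 0,"dy": 0.79,"dz": 0,"twist": 0},{"dx": 0,"dy": 0,"dz": 0,"twist": 0},{"dx": 0,"dy": 0,"dz": 0,"twist": 0},{"dx": 0,"dy": 0,"dz": 0,"twist": 0},{"dx": 0,"dy": 0,"dz": 0,"twist": 0}]'

```text
time: 18.72
position: [0.4792, -0.3803, 0.2314]
tool_rot: [0.707, 0.009, -0.008, -0.707]
wrist_force: [-0.1, -0.6, -0.7]
finger_gap: 0.0414
```

```bash
python3 - <<'E'
from h import *
plan(.4795,-.3788,.187,1.42)
f=cam('wrist');cv2.imwrite('pics/wrist12.png',f['color']);W=pts(f)
x,y,z=W[...,0],W[...,1],W[...,2]
hsv=cv2.cvtColor(f['color'],cv2.COLOR_BGR2HSV).astype(int);H,S=hsv[...,0],hsv[...,1]
roi=(x>.43)&(x<.6)&(y>-.46)&(y<-.3)
P=W[roi&(z>.033)&(z<.043)];print(P.min(0),P.max(0),len(P))
E
```

```text
t 18.7167 pos [ 0.4792 -0.3803  0.2314] ang 1.32 gap 0.04142673075156615 F [-0.12 -0.57 -0.71]
twist units -0.0006 dx,dy,dz units [0.015 2.221 0.075]
[ 0.47023527 -0.40174826  0.03325934] [ 0.48848596 -0.35344364  0.03930609] 2026
```

View pics/wrist12.png

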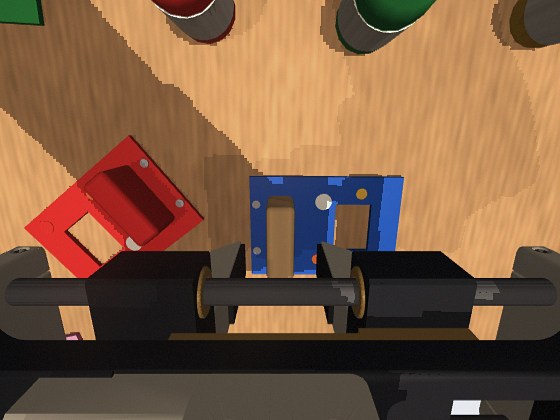

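Emit:
arm_command --motion '[{"dx": 0.015,"dy": 0.6,"dz": 0.07,"twist": -0.0006},{"dx": 0,"dy": 0.6,"dz": 0,"twist": 0},{"dx": 0,"dy": 0.5,"dz": 0,"twist": 0},{"dx": 0,"dy": 0.3,"dz": 0,"twist": 0},{"dx": 0,"dy": 0.2,"dz": 0,"twist": 0},{"dx": 0,"dy": 0,"dz": 0,"twist": 0},{"dx": 0,"dy": 0,"dz": 0,"twist": 0},{"dx": 0,"dy": 0,"dz": 0,"twist": 0},{"dx": 0,"dy": 0,"dz": 0,"twist": 0}]'

```text
time: 19.52
position: [0.4792, -0.379, 0.1866]
tool_rot: [0.707, 0.009, -0.008, -0.707]
wrist_force: [-0.4, -1.1, -0.2]
finger_gap: 0.0414
```

Emit:
arm_command --motion '[{"dx": 0,"dy": 0,"dz": 0,"twist": 0},{"dx": 0,"dy": 0,"dz": 0,"twist": 0},{"dx": 0,"dy": 0,"dz": 0,"twist": 0},{"dx": 0,"dy": 0,"dz": 0,"twist": 0},{"dx": 0,"dy": 0,"dz": 0,"twist": 0},{"dx": 0,"dy": 0,"dz": 0,"twist": 0},{"dx": 0,"dy": 0,"dz": 0,"twist": 0}]' --jaw 1

```text
time: 20.1
position: [0.4791, -0.3788, 0.1862]
tool_rot: [0.707, 0.009, -0.009, -0.707]
wrist_force: [-1.1, 0.7, 2.5]
finger_gap: 0.0181
```

Emit:
arm_command --motion '[{"dx": 0,"dy": -0.2,"dz": 0,"twist": 0},{"dx": 0,"dy": -0.5,"dz": 0,"twist": 0},{"dx": 0,"dy": -0.9,"dz": 0,"twist": 0},{"dx": 0,"dy": -0.9,"dz": 0,"twist": 0},{"dx": 0,"dy": -0.9,"dz": 0,"twist": 0},{"dx": 0,"dy": -0.9,"dz": 0,"twist": 0},{"dx": 0,"dy": -0.9,"dz": 0,"twist": 0},{"dx": 0,"dy": -0.9,"dz": 0,"twist": 0},{"dx": 0,"dy": -0.9,"dz": 0,"twist": 0},{"dx": 0,"dy": -0.7,"dz": 0,"twist": 0},{"dx": 0,"dy": -0.4,"dz": 0,"twist": 0},{"dx": 0,"dy": 0,"dz": 0,"twist": 0},{"dx": 0,"dy": 0,"dz": 0,"twist": 0},{"dx": 0,"dy": 0,"dz": 0,"twist": 0},{"dx": 0,"dy": 0,"dz": 0,"twist": 0}]'

```text
time: 21.35
position: [0.4788, -0.3785, 0.3471]
tool_rot: [-0.707, -0.008, 0.009, 0.707]
wrist_force: [0.8, 0.8, -0.8]
finger_gap: 0.018
```

```bash
python3 - <<'E'
from h import *
plan(.4795,-.3788,.187,3.57)
f=cam('wrist');cv2.imwrite('pics/wrist13.png',f['color']);W=pts(f);np.savez('wrist13.npz',W=W,c=f['color'])
E
```

```text
t 21.35 pos [ 0.4788 -0.3785  0.3471] ang 1.41 gap 0.018012313547509498 F [ 0.81  0.76 -0.82]
twist units -0.012 dx,dy,dz units [ 0.035  8.003 -0.019]
```

View pics/wrist13.png

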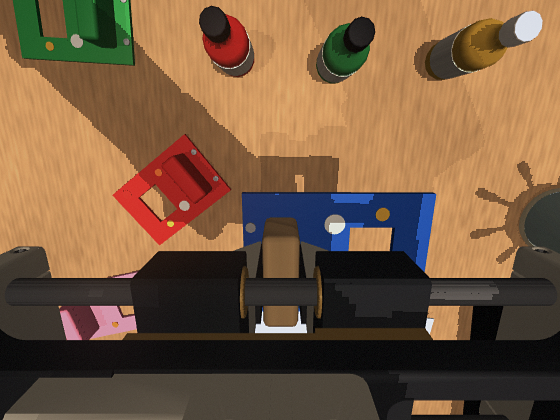

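```bash
cat > sh.py <<'E'
from h import *
def shield(f,verbose=True):
    s=manip.observe();W=pts(f);M=R.from_quat(s['tool_rot']).as_matrix()
    T=(W-s['position'])@M
    hsv=cv2.cvtColor(f['color'],cv2.COLOR_BGR2HSV).astype(int);H,S=hsv[...,0],hsv[...,1]
    m=(H>100)&(H<128)&(S>100)&(abs(T[...,1]-.182)<.012)&(T[...,0]>-.05)&(T[...,0]<.12)&(abs(T[...,2])<.06)
    P=T[m];A=np.c_[P[:,0],P[:,2],np.ones(len(P))];c,*_=np.linalg.lstsq(A,P[:,1],rcond=None)
    print('plane: slope x deg %.2f slope z deg %.2f, y at x=.0535,z=0: %.4f'%(*np.degrees(np.arctan(c[:2])),c@[.0535,0,1]),len(P))
    # outer edge tool z+ (top edge in image) and x extents
    E=[]
    for a in np.arange(-.015,.08,.006):
        q=P[abs(P[:,0]-a)<.002];E.append((a,q[:,2].max()))
    E=np.array(E);p=np.polyfit(E[:,0],E[:,1],1);print('z+ edge slope deg %.2f'%np.degrees(np.arctan(p[0])),'z at x=.053: %.4f'%np.polyval(p,.053), 'resid',(E[:,1]-np.polyval(p,E[:,0])).std().round(4))
    E=[]
    for a in np.arange(.0,.036,.004):
        q=P[abs(P[:,2]-a)<.002]
        if len(q)>3:E.append((a,q[:,0].min(),q[:,0].max()))
    E=np.array(E);print('x edges',np.median(E[:,1]),np.median(E[:,2]),len(E))
    if len(E)>3: print('x+ edge slope', np.degrees(np.arctan(np.polyfit(E[:,0],E[:,2],1)[0])).round(2))
    return T,m,s
E
python3 - <<'E'
from sh import *
f=cam('wrist');T,m,s=shield(f)
# window: non-sheet hole pixels -> rows
P=T[m]
for a in np.arange(0.01,.02,.003):
    q=np.sort(P[(abs(P[:,2]-a)<.0015)][:,0]);g=np.diff(q);i=g.argmax();print('win row z',a.round(3),q[i].round(4),q[i+1].round(4))
for a in np.arange(.045,.065,.004):
    q=P[(abs(P[:,0]-a)<.0015)&(P[:,2]<.037)];print('win col x',a.round(3),'z min of sheet strip',q[:,2].min().round(4))
E
```

```text
plane: slope x deg 0.05 slope z deg 0.06, y at x=.0535,z=0: 0.1829 8182
z+ edge slope deg -0.15 z at x=.053: 0.0380 resid 0.0001
x edges -0.021443234761534584 0.08733712548718414 9
x+ edge slope 0.29
win row z 0.01 0.0399 0.0658
win row z 0.013 0.0401 0.0658
win row z 0.016 0.043 0.0652
win row z 0.019 -0.0093 0.0096
win col x 0.045 z min of sheet strip 0.0186
win col x 0.049 z min of sheet strip 0.0185
win col x 0.053 z min of sheet strip 0.0186
win col x 0.057 z min of sheet strip 0.0185
win col x 0.061 z min of sheet strip 0.0184
win col x 0.065 z min of sheet strip 0.0032
```

```bash
python3 -c "
from h import *
plan(.4803,.0227,.33,3.77)"
```

```text
t 21.45 pos [ 0.4789 -0.3786  0.3473] ang 1.4 gap 0.01772018773264505 F [-0.14 -0.36 -0.79]
twist units -0.0132 dx,dy,dz units [ 1.391  0.863 20.016]
```

Emit:
arm_command --motion '[{"dx": 0,"dy": 0,"dz": 0,"twist": -0.0066},{"dx": 0,"dy": 0,"dz": 0,"twist": -0.0066},{"dx": 0.08,"dy": 0,"dz": 0.3,"twist": 0},{"dx": 0.08,"dy": 0,"dz": 0.7,"twist": 0},{"dx": 0.08,"dy": 0,"dz": 1,"twist": 0},{"dx": 0.08,"dy": 0,"dz": 1,"twist": 0},{"dx": 0.08,"dy": 0,"dz": 1,"twist": 0},{"dx": 0.08,"dy": 0,"dz": 1,"twist": 0},{"dx": 0.08,"dy": 0,"dz": 1,"twist": 0},{"dx": 0.08,"dy": 0,"dz": 1,"twist": 0},{"dx": 0.08,"dy": 0,"dz": 1,"twist": 0},{"dx": 0.08,"dy": 0,"dz": 1,"twist": 0},{"dx": 0.08,"dy": 0,"dz": 1,"twist": 0},{"dx": 0.08,"dy": 0,"dz": 1,"twist": 0},{"dx": 0.08,"dy": 0,"dz": 1,"twist": 0},{"dx": 0.08,"dy": 0,"dz": 1,"twist": 0},{"dx": 0.08,"dy": 0,"dz": 1,"twist": 0},{"dx": 0.03,"dy": 0,"dz": 1,"twist": 0},{"dx": 0,"dy": 0,"dz": 1,"twist": 0},{"dx": 0,"dy": 0,"dz": 1,"twist": 0}]'

```text
time: 23.12
position: [0.4809, -0.0366, 0.3482]
tool_rot: [-0.707, -0.024, 0.023, 0.707]
wrist_force: [0.1, 0.5, -1.2]
finger_gap: 0.0175
```

Emit:
arm_command --motion '[{"dx": 0,"dy": 0,"dz": 1,"twist": 0},{"dx": 0,"dy": 0,"dz": 0.9,"twist": 0},{"dx": 0,"dy": 0,"dz": 0.7,"twist": 0},{"dx": 0,"dy": 0,"dz": 0.4,"twist": 0},{"dx": 0,"dy": 0,"dz": 0,"twist": 0},{"dx": 0,"dy": 0,"dz": 0,"twist": 0},{"dx": 0,"dy": 0,"dz": 0,"twist": 0},{"dx": 0,"dy": 0,"dz": 0,"twist": 0},{"dx": 0,"dy": 0,"dz": 0,"twist": 0}]'

```text
time: 23.87
position: [0.4772, 0.0211, 0.3482]
tool_rot: [0.707, 0.023, -0.023, -0.707]
wrist_force: [-0.5, -0.4, -1.1]
finger_gap: 0.018
```

```bash
python3 - <<'E'
from sh import *
plan(.4803,.0227,.30,3.77)
f=cam('wrist');cv2.imwrite('pics/wrist14.png',f['color']);shield(f)
f=cam('scene');cv2.imwrite('pics/sc14.png',cv2.resize(f['color'][100:310,130:410],None,fx=2.8,fy=2.8,interpolation=cv2.INTER_CUBIC))
E
```

```text
t 23.8667 pos [0.4772 0.0211 0.3482] ang 3.69 gap 0.0179914633862788 F [-0.47 -0.38 -1.15]
twist units -0.0004 dx,dy,dz units [0.159 2.408 0.07 ]
plane: slope x deg 0.04 slope z deg 0.04, y at x=.0535,z=0: 0.1827 8198
z+ edge slope deg -0.05 z at x=.053: 0.0378 resid 0.0001
x edges -0.02147906671722329 0.08729579963815232 9
x+ edge slope 0.93
```

View pics/sc14.png

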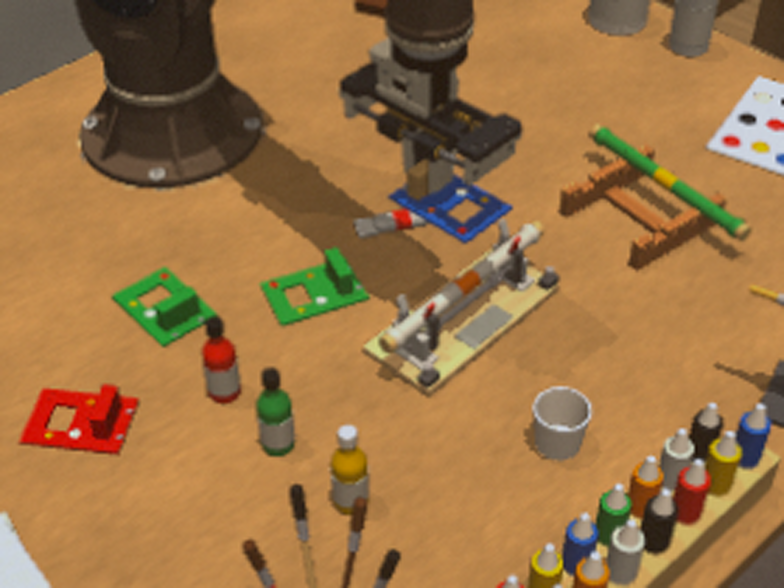

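View pics/wrist14.png

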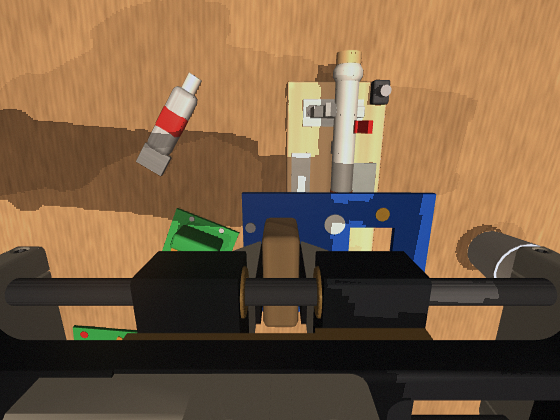

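Emit:
arm_command --motion '[{"dx": 0.15,"dy": 0.3,"dz": 0.07,"twist": 0},{"dx": 0,"dy": 0.6,"dz": 0,"twist": 0},{"dx": 0,"dy": 0.7,"dz": 0,"twist": 0},{"dx": 0,"dy": 0.7,"dz": 0,"twist": 0},{"dx": 0,"dy": 0.6,"dz": 0,"twist": 0},{"dx": 0,"dy": 0.4,"dz": 0,"twist": 0},{"dx": 0,"dy": 0.2,"dz": 0,"twist": 0},{"dx": 0,"dy": 0,"dz": 0,"twist": 0},{"dx": 0,"dy": 0,"dz": 0,"twist": 0},{"dx": 0,"dy": 0,"dz": 0,"twist": 0},{"dx": 0,"dy": 0,"dz": 0,"twist": 0},{"dx": 0,"dy": 0,"dz": 0,"twist": 0}]'

```text
time: 24.97
position: [0.4803, 0.0236, 0.2786]
tool_rot: [-0.707, -0.024, 0.023, 0.707]
wrist_force: [0.8, 0.4, -0.0]
finger_gap: 0.0177
```

```bash
python3 - <<'E'
from sh import *
plan(.4803,.0227,.2642,3.7)
f=cam('wrist');cv2.imwrite('pics/wrist15.png',f['color']);shield(f)
plan(.4803,.0227,.2642,3.7)
E
```

```text
t 24.9667 pos [0.4803 0.0236 0.2786] ang 3.78 gap 0.017658900862226372 F [ 0.84  0.4  -0.  ]
twist units 0.0005 dx,dy,dz units [-0.001  0.721 -0.046]
plane: slope x deg 0.05 slope z deg 0.06, y at x=.0535,z=0: 0.1826 8212
z+ edge slope deg -0.19 z at x=.053: 0.0378 resid 0.0001
x edges -0.021475315003761434 0.08733365939253443 9
x+ edge slope -0.17
t 25.0167 pos [0.4802 0.0236 0.2785] ang 3.79 gap 0.017662145892027987 F [ 0.16 -0.   -0.21]
twist units 0.0005 dx,dy,dz units [ 0.     0.717 -0.047]
```

View pics/wrist15.png

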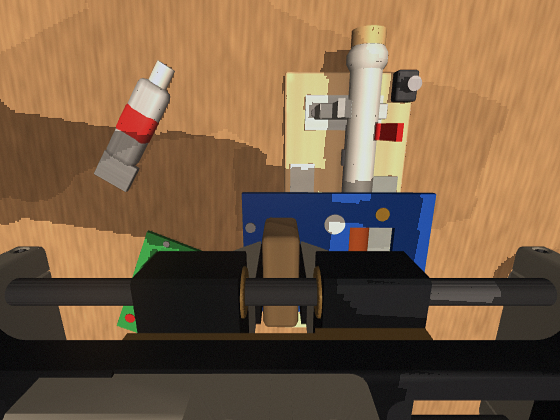

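Emit:
arm_command --motion '[{"dx": 0,"dy": 0.15,"dz": -0.045,"twist": 0},{"dx": 0,"dy": 0.2,"dz": 0,"twist": 0},{"dx": 0,"dy": 0.2,"dz": 0,"twist": 0},{"dx": 0,"dy": 0.11,"dz": 0,"twist": 0},{"dx": 0,"dy": 0.05,"dz": 0,"twist": 0},{"dx": 0,"dy": 0,"dz": 0,"twist": 0},{"dx": 0,"dy": 0,"dz": 0,"twist": 0},{"dx": 0,"dy": 0,"dz": 0,"twist": 0},{"dx": 0,"dy": 0,"dz": 0,"twist": 0},{"dx": 0,"dy": 0,"dz": 0,"twist": 0}]'

```text
time: 25.85
position: [0.4802, 0.0227, 0.2641]
tool_rot: [-0.707, -0.023, 0.023, 0.707]
wrist_force: [-1.0, 0.0, -1.4]
finger_gap: 0.0178
```

```bash
python3 - <<'E'
from sh import *
plan(.4803,.0227,.2642,3.7)
f=cam('wrist');cv2.imwrite('pics/wrist16.png',f['color']);T,m,s=shield(f)
W=pts(f);x,y,z=W[...,0],W[...,1],W[...,2]
# spindle far part relative to tool
for a in (.045,.055,.065,.075,.085):
    q=T[(abs(T[...,2]-a)<.003)&(abs(T[...,0]-.053)<.014)&(T[...,1]>.185)&(T[...,1]<.212)]
    if len(q)>5: print('spindle z',a,'x mid',((q[:,0].min()+q[:,0].max())/2).round(4),'width',np.ptp(q[:,0]).round(4),'top',np.percentile(q[:,1],5).round(4))
f=cam('scene');cv2.imwrite('pics/sc16.png',cv2.resize(f['color'][140:260,220:380],None,fx=4.5,fy=4.5,interpolation=cv2.INTER_CUBIC))
Ws=pts(f);c=f['color']
hsv=cv2.cvtColor(c,cv2.COLOR_BGR2HSV).astype(int);H,S=hsv[...,0],hsv[...,1]
x,y,z=Ws[...,0],Ws[...,1],Ws[...,2]
b=(H>100)&(H<128)&(S>100)&(x>.4)&(x<.62)&(abs(y)<.1)&(z>.06)&(z<.1)
r=cv2.minAreaRect((Ws[b][:,:2]*1000).astype(np.float32));print('scene sheet',r,np.median(Ws[b][:,2]))
f=cam('top');cv2.imwrite('pics/top16.png',f['color']);cv2.imwrite('pics/top16z.png',cv2.resize(f['color'][150:250,180:300],None,fx=6,fy=6,interpolation=cv2.INTER_CUBIC))
print(manip.observe()['joint_vel'].round(4))
E
```

```text
t 25.85 pos [0.4802 0.0227 0.2641] ang 3.78 gap 0.01783983924082614 F [-1.05  0.03 -1.36]
twist units 0.0004 dx,dy,dz units [ 0.005 -0.007 -0.   ]
plane: slope x deg 0.03 slope z deg 0.12, y at x=.0535,z=0: 0.1826 8223
z+ edge slope deg -0.10 z at x=.053: 0.0380 resid 0.0001
x edges -0.02154432289118477 0.08723266208161415 9
x+ edge slope 0.85
spindle z 0.045 x mid 0.0527 width 0.0191 top 0.1962
spindle z 0.055 x mid 0.0525 width 0.0191 top 0.1961
spindle z 0.065 x mid 0.0535 width 0.0211 top 0.1924
spindle z 0.075 x mid 0.0537 width 0.0212 top 0.1872
spindle z 0.085 x mid 0.0507 width 0.0233 top 0.1895
scene sheet ((514.7653198242188, 25.470964431762695), (107.55116271972656, 80.31175231933594), 3.00874662399292) 0.08343943138272858
[ 0.0009 -0.0011  0.0001  0.0007 -0.0003  0.0004  0.0007]
```

View pics/sc16.png

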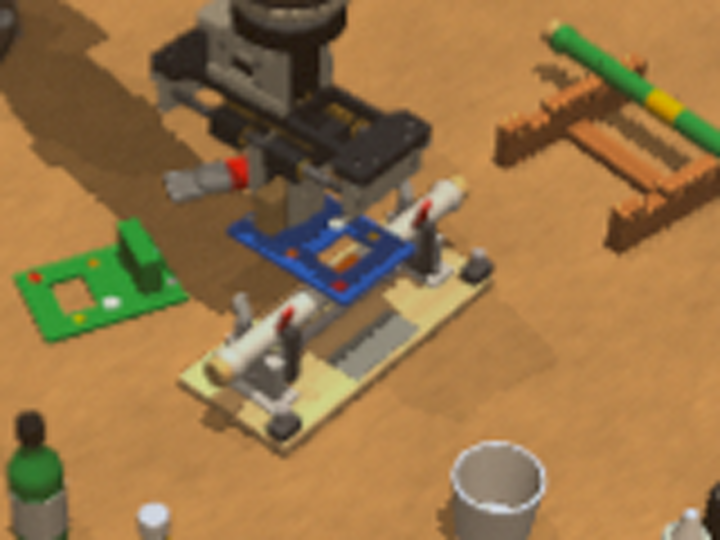

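View pics/wrist16.png

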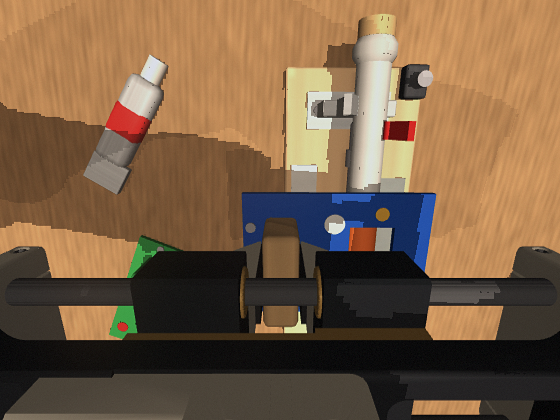

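View pics/top16.png

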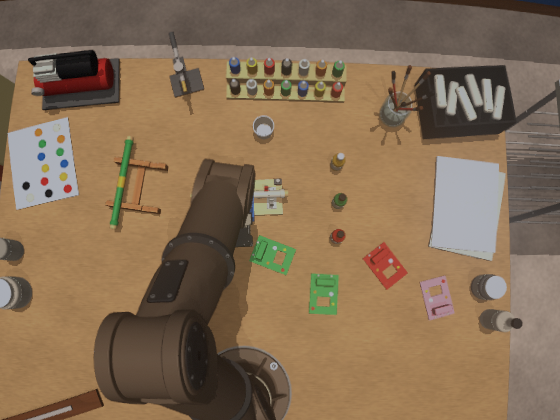

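```bash
python3 -c "
from h import *
s=manip.observe();print(s['time'],s['position'],s['joint_vel'].round(4),s['finger_gap'])
print(manip.sign_off())"
```

```text
26.0 [0.48013257 0.02268188 0.26399187] [ 0.0009 -0.0011  0.0001  0.0007 -0.0003  0.0004  0.0007] 0.017678611242642698
the job is handed in; nothing more can be done
None
```

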